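Turn the sample holders face up and run them under the analyser's head

ROBOT

A 6-joint arm with a two-finger parallel gripper is mounted at the origin on the work surface. World frame = base frame: x ahead of the robot, y to its left, z up, the work surface at z = 0. Lengths are in m, angles in rad, forces in N, time in s.
With the tool pointing down it reaches from about 0.3 to 0.775 m from the base axis. Payload 14.6 kg.
Tool frame: the origin (TCP) lies on the mounting face of the last link; the fingertips stand 199 mm ahead of it and the grasp point (between the pads) lies 180 mm ahead of it; z points along the fingers, y is the line along which they close (so a half turn about z gives the same grasp; the last joint's range is limited). The gripper opens to 94 mm and grips with 3 to 60 N. Pads are 16 mm wide; open, the fingers measure 119 mm over their backs; the gripper's body (75 mm by 177 mm) begins 78 mm behind the grasp point.
Start: joints at [-1.317, 0.3, 1.521, -0, 1.321, -0.067], TCP at [0.173, -0.522, 0.405] pointing down, gripper open.
Joint ranges: [-3.03, 3.03], [-0.79, 2.21], [0.23, 2.52], [-1.04, 4.18], [0, 3.07], [-2.55, 2.55]. Speed limits (rad/s): [2.22, 2.22, 2.57, 3.14, 3.14, 3.14].

INTERFACE

Orientations are given as [roll, pitch, yaw] about the fixed x, y, z axes, in that order (R = Rz(yaw) Ry(pitch) Rx(roll)).
In Python, from station import telemetry, cams, workorder, finder gives the robot as it stands.
- The arm moves only by the tool jog_arm, never from a script. Its argument "rows" is a list of rows, each an object with "gripper": the finger opening in m, from 0 to 0.094; "slide": the shift along the tool's x, y, z in m, a list of three; "spin": the turn about the tool's z in rad. In form: [{"gripper": gripper, "slide": [tx, ty, tz], "spin": spin}, ...]. A call has 1 to 8 rows; each row is the pose to reach, as a shift and turn from the pose commanded when the call began, along the tool's axes at that moment; what a row does not reach only later rows make up. A row lasts 1/10 s, in which the tool goes at most 50 mm and 8.59 degrees, less where a joint would pass 70% of its speed; a pose out of reach is approached as far as the arm can. A call with a gripper value outside its range is refused whole. The fingers move at their own pace and stop on an object; "squeeze" is the grip in N (left out, the last holds). Time passes only in rows, so rows that repeat a pose let the fingers close. It gives the time, the measured TCP pose, the force, the opening and the grip force at its end, in the units of the state.
- telemetry.get_obs(): the state, without advancing time (a new reading comes with each control period).
- cams.camera(name): name is "scene" or "top" or "wrist"; returns (picture, depth): 420x560x3 uint8, red, green, blue; 420x560 float32, m along the optical axis (not along the pixel's ray), 0 where there is no reading.
- cams.camera_info(name): a dict with "camera_matrix" (3x3 intrinsics, pixels), "k1" (the pictures are not rectified: a ray, as slopes to the right and down, at radius r is drawn at 1 + k1 r^2 times it, then the intrinsics apply), "R" (3x3) and "t" (3): a world point X has camera coordinates R X + t; the wrist camera has in their place "tool_from_camera" (4x4, takes a point from camera to tool coordinates, whose origin is the TCP and whose axes are the flange's). Camera axes: x right, y down, z forward; pixel columns grow to the right and rows downward; lengths in m; the calibration is good to about 2 mm. A picture is of the moment at which its call begins: read the wrist's pose just before it. camera_info takes no time and is no camera call.
- workorder.hand_in(): hands the job in; it is judged then, once.
Trained networks look in the newest picture that a camera, given by its name, has taken for a name from the list of things; names that differ only in an ending like _2 or _b are one class to them, and where a whole thing is asked for, a point or a joint stands for the part that bears it (a point fixed in the world has none). Each returns a list of dicts, best first, with "confidence" (0 to 1); they miss things now and then, are a little off and sometimes report something else, mostly with a low value. They report only what shows in the picture. A call takes as long as a camera call. They do not tell look-alikes from the thing itself.
- finder.find_in(target, camera): "point" ([x, y, z] in m, in world coordinates, good to about 4 mm: the middle of the surface that is visible of it).
- finder.masks_of(target, camera): "region" (420x560 bool, what is visible of it).
The state is a dict: "time_s": time; "qpos": joint angles; "joint_vel": joint speeds; "tau": joint torques, N m; "ee_pos": TCP position; "eef_rot": TCP orientation; "force": force on the tool from outside, world axes, zero at the start; "moment": the same for the moment, N m; "grip_width": finger opening in m; "grip_force": force on a finger pad.
Only numpy, scipy, OpenCV 4.12 (cv2) and the standard library are available. Lean on these libraries where they do the work, as an engineer would, in place of code of your own. Each camera call takes 0.05 s, during which the arm holds its last target. There are 200 camera calls.

TASK

Pull the analyser's tray all the way out from under the measuring head, then lay every sample holder from the bench flat in its own outline on the tray, sample face up and lengthways like the outline: they lie face down and must be turned over (the slotted steel rest can hold one on its end while you take a new grip). When all are on, push the tray fully home under the head by its knob and then press the start button. Leave the bottle, beaker and jar where they stand.

Things in the scene. Friction and masses are not known exactly. Their poses are not given: they have to be found in the camera images.
- holder_a: aluminium sample holder, flat plate 64 x 44 x 12 mm, 90 g; may be absent (then None from the start); origin at its centre, x along the 64 mm length, y along the 44 mm width, z out of the sample face (steel ring, 37 mm across, round a dull red-brown sample, flush; other face plain metal). Starts flat on the bench with the sample face down.
- holder_b: aluminium sample holder, flat plate 64 x 44 x 12 mm, 90 g; may be absent (then None from the start); origin at its centre, x along the 64 mm length, y along the 44 mm width, z out of the sample face (steel ring, 37 mm across, round a dull red-brown sample, flush; other face plain metal). Starts flat on the bench with the sample face down.
- holder_c: aluminium sample holder, flat plate 64 x 44 x 12 mm, 90 g; may be absent (then None from the start); origin at its centre, x along the 64 mm length, y along the 44 mm width, z out of the sample face (steel ring, 37 mm across, round a dull red-brown sample, flush; other face plain metal). Starts flat on the bench with the sample face down.
- holder_d: aluminium sample holder, flat plate 64 x 44 x 12 mm, 90 g; may be absent (then None from the start); origin at its centre, x along the 64 mm length, y along the 44 mm width, z out of the sample face (steel ring, 37 mm across, round a dull red-brown sample, flush; other face plain metal). Starts flat on the bench with the sample face down.
- rest: slotted steel rest, loose, 0.8 kg: foot 80 x 50 x 10 mm (x, y, z), on it two walls, each 16 (x) by 34 (y) by 24 mm high; the slot between them is 18 mm wide in x, runs along y, open-ended, floor 10 mm and mouth 34 mm above the bench. A holder stands in it on a short end, its width along y (5 mm past the walls each side, free for fingers), leaning up to 15 degrees. Origin under the foot's centre.
- analyser: desktop analyser, fixed; origin on the bench, x away from the robot along the tray's slide, y to its left. White measuring head: a bridge, x -50 to 110 mm, y -210 to 170 mm, underside 50 mm and top 90 mm above the bench, on cheeks at both y ends; behind it a cabinet 110 mm high (x 110 to 230). In front, under the tray, an open bed 10 mm high out to x -190 mm.
- tray (a joint): slide of the tray in m: 0 = pulled fully out towards the robot (places clear of the head), 0.13 = fully home under the head; grows along the analyser's +x; 2 N of friction, stays where left; starts more than half in. Tray: flat rimless aluminium plate 105 mm (x) by 305 mm (y), 10 mm thick, top 21 mm above the bench.
- place0 (a point): centre of a place on the tray, at its top surface: a thin black outline 84 mm (x) by 64 mm (y) painted on the flat plate (the right one seen from the robot; 75 mm apart in y); axes as the analyser's; moves with the tray
- place1 (a point): centre of a place on the tray, at its top surface: a thin black outline 84 mm (x) by 64 mm (y) painted on the flat plate (the middle one; 75 mm apart in y); axes as the analyser's; moves with the tray
- place2 (a point): centre of a place on the tray, at its top surface: a thin black outline 84 mm (x) by 64 mm (y) painted on the flat plate (the left one; 75 mm apart in y); axes as the analyser's; moves with the tray
- tray_knob (a point): grip point of the tray's upright knob: a black cylinder 20 mm across and 20 mm high (this point at its middle, 68 mm above the tray's top) on a 12 mm post, on a tab at the tray's near right corner, 95 mm nearer the robot and 75 mm right of the right place's centre
- start_top (a point): centre of the top of the round grey start button, 28 mm across, on top of the measuring head near its front left; pressed straight down
- start (a joint): travel of the start button in m: 0 up, 0.006 fully down (5 N); springs back
- reagent_bottle: amber bottle, 64 mm across, 150 mm high, a bystander on the right; origin under its centre
- beaker: clear beaker, 72 mm across, 85 mm high, a bystander on the right; origin under its centre
- jar: glass jar, 60 mm across, 75 mm high, a bystander on the right; origin under its centre
Mind the look-alikes: they are no part of the job. What is shaped like the holder_a but blue is not meant.

How it is judged:
On the way, in this order (a step that is already met when the one before it is completed fails the run):
1. the tray is pulled all the way out (value of joint tray below 0.008 m), for 0.2 s.
2. every holder lies in an outline on the pulled-out tray, sample face up (angle between each of holder_a, holder_b, holder_c, holder_d's own z axis and vertical below 0.12 rad and ((x of holder_a in the frame of place0 between -0.012 and 0.012 m and y of holder_a in the frame of place0 between -0.012 and 0.012 m and z of holder_a in the frame of place0 between 0.002 and 0.011 m and angle between the x axis of holder_a and the x axis of place0, either way round below 0.22 rad) or (x of holder_a in the frame of place1 between -0.012 and 0.012 m and y of holder_a in the frame of place1 between -0.012 and 0.012 m and z of holder_a in the frame of place1 between 0.002 and 0.011 m and angle between the x axis of holder_a and the x axis of place1, either way round below 0.22 rad) or (x of holder_a in the frame of place2 between -0.012 and 0.012 m and y of holder_a in the frame of place2 between -0.012 and 0.012 m and z of holder_a in the frame of place2 between 0.002 and 0.011 m and angle between the x axis of holder_a and the x axis of place2, either way round below 0.22 rad)) and ((x of holder_b in the frame of place0 between -0.012 and 0.012 m and y of holder_b in the frame of place0 between -0.012 and 0.012 m and z of holder_b in the frame of place0 between 0.002 and 0.011 m and angle between the x axis of holder_b and the x axis of place0, either way round below 0.22 rad) or (x of holder_b in the frame of place1 between -0.012 and 0.012 m and y of holder_b in the frame of place1 between -0.012 and 0.012 m and z of holder_b in the frame of place1 between 0.002 and 0.011 m and angle between the x axis of holder_b and the x axis of place1, either way round below 0.22 rad) or (x of holder_b in the frame of place2 between -0.012 and 0.012 m and y of holder_b in the frame of place2 between -0.012 and 0.012 m and z of holder_b in the frame of place2 between 0.002 and 0.011 m and angle between the x axis of holder_b and the x axis of place2, either way round below 0.22 rad)) and ((x of holder_c in the frame of place0 between -0.012 and 0.012 m and y of holder_c in the frame of place0 between -0.012 and 0.012 m and z of holder_c in the frame of place0 between 0.002 and 0.011 m and angle between the x axis of holder_c and the x axis of place0, either way round below 0.22 rad) or (x of holder_c in the frame of place1 between -0.012 and 0.012 m and y of holder_c in the frame of place1 between -0.012 and 0.012 m and z of holder_c in the frame of place1 between 0.002 and 0.011 m and angle between the x axis of holder_c and the x axis of place1, either way round below 0.22 rad) or (x of holder_c in the frame of place2 between -0.012 and 0.012 m and y of holder_c in the frame of place2 between -0.012 and 0.012 m and z of holder_c in the frame of place2 between 0.002 and 0.011 m and angle between the x axis of holder_c and the x axis of place2, either way round below 0.22 rad)) and ((x of holder_d in the frame of place0 between -0.012 and 0.012 m and y of holder_d in the frame of place0 between -0.012 and 0.012 m and z of holder_d in the frame of place0 between 0.002 and 0.011 m and angle between the x axis of holder_d and the x axis of place0, either way round below 0.22 rad) or (x of holder_d in the frame of place1 between -0.012 and 0.012 m and y of holder_d in the frame of place1 between -0.012 and 0.012 m and z of holder_d in the frame of place1 between 0.002 and 0.011 m and angle between the x axis of holder_d and the x axis of place1, either way round below 0.22 rad) or (x of holder_d in the frame of place2 between -0.012 and 0.012 m and y of holder_d in the frame of place2 between -0.012 and 0.012 m and z of holder_d in the frame of place2 between 0.002 and 0.011 m and angle between the x axis of holder_d and the x axis of place2, either way round below 0.22 rad)) and value of joint tray below 0.03 m), for 0.3 s.
3. the tray is pushed fully home under the head (value of joint tray above 0.123 m), for 0.2 s.
4. the start button is pressed (value of joint start above 0.004 m), for 0.05 s.
At the end, for the whole second after the job is handed in: Tray home (within 7 mm); every holder present flat on the tray, sample face up (7 degrees), in an outline of its own (centre within 12 mm each way, length within 12 degrees), at rest; start pressed after the tray went home, and released (angle between each of holder_a, holder_b, holder_c, holder_d's own z axis and vertical below 0.12 rad and ((x of holder_a in the frame of place0 between -0.012 and 0.012 m and y of holder_a in the frame of place0 between -0.012 and 0.012 m and z of holder_a in the frame of place0 between 0.002 and 0.011 m and angle between the x axis of holder_a and the x axis of place0, either way round below 0.22 rad) or (x of holder_a in the frame of place1 between -0.012 and 0.012 m and y of holder_a in the frame of place1 between -0.012 and 0.012 m and z of holder_a in the frame of place1 between 0.002 and 0.011 m and angle between the x axis of holder_a and the x axis of place1, either way round below 0.22 rad) or (x of holder_a in the frame of place2 between -0.012 and 0.012 m and y of holder_a in the frame of place2 between -0.012 and 0.012 m and z of holder_a in the frame of place2 between 0.002 and 0.011 m and angle between the x axis of holder_a and the x axis of place2, either way round below 0.22 rad)) and ((x of holder_b in the frame of place0 between -0.012 and 0.012 m and y of holder_b in the frame of place0 between -0.012 and 0.012 m and z of holder_b in the frame of place0 between 0.002 and 0.011 m and angle between the x axis of holder_b and the x axis of place0, either way round below 0.22 rad) or (x of holder_b in the frame of place1 between -0.012 and 0.012 m and y of holder_b in the frame of place1 between -0.012 and 0.012 m and z of holder_b in the frame of place1 between 0.002 and 0.011 m and angle between the x axis of holder_b and the x axis of place1, either way round below 0.22 rad) or (x of holder_b in the frame of place2 between -0.012 and 0.012 m and y of holder_b in the frame of place2 between -0.012 and 0.012 m and z of holder_b in the frame of place2 between 0.002 and 0.011 m and angle between the x axis of holder_b and the x axis of place2, either way round below 0.22 rad)) and ((x of holder_c in the frame of place0 between -0.012 and 0.012 m and y of holder_c in the frame of place0 between -0.012 and 0.012 m and z of holder_c in the frame of place0 between 0.002 and 0.011 m and angle between the x axis of holder_c and the x axis of place0, either way round below 0.22 rad) or (x of holder_c in the frame of place1 between -0.012 and 0.012 m and y of holder_c in the frame of place1 between -0.012 and 0.012 m and z of holder_c in the frame of place1 between 0.002 and 0.011 m and angle between the x axis of holder_c and the x axis of place1, either way round below 0.22 rad) or (x of holder_c in the frame of place2 between -0.012 and 0.012 m and y of holder_c in the frame of place2 between -0.012 and 0.012 m and z of holder_c in the frame of place2 between 0.002 and 0.011 m and angle between the x axis of holder_c and the x axis of place2, either way round below 0.22 rad)) and ((x of holder_d in the frame of place0 between -0.012 and 0.012 m and y of holder_d in the frame of place0 between -0.012 and 0.012 m and z of holder_d in the frame of place0 between 0.002 and 0.011 m and angle between the x axis of holder_d and the x axis of place0, either way round below 0.22 rad) or (x of holder_d in the frame of place1 between -0.012 and 0.012 m and y of holder_d in the frame of place1 between -0.012 and 0.012 m and z of holder_d in the frame of place1 between 0.002 and 0.011 m and angle between the x axis of holder_d and the x axis of place1, either way round below 0.22 rad) or (x of holder_d in the frame of place2 between -0.012 and 0.012 m and y of holder_d in the frame of place2 between -0.012 and 0.012 m and z of holder_d in the frame of place2 between 0.002 and 0.011 m and angle between the x axis of holder_d and the x axis of place2, either way round below 0.22 rad)) and linear speed of each of holder_a, holder_b, holder_c, holder_d below 0.02 m/s and value of joint tray above 0.123 m and value of joint start below 0.002 m); the robot touches nothing.
It fails at once if the amber bottle is moved more than 30 mm or tipped (distance of reagent_bottle from where it was at the start of the episode above 0.03 m or angle between reagent_bottle's own z axis and vertical above 0.5 rad).
It fails at once if the beaker is moved more than 30 mm or tipped (distance of beaker from where it was at the start of the episode above 0.03 m or angle between beaker's own z axis and vertical above 0.5 rad).
It fails at once if the jar is moved more than 30 mm or tipped (distance of jar from where it was at the start of the episode above 0.03 m or angle between jar's own z axis and vertical above 0.5 rad).
Of holder_a, holder_b, holder_c, holder_d only 2 to 3 are there at a start; the rules pass over those that are not, and their reading is None.
At some moment in a run one of rest may be knocked a few centimetres aside while the robot is not near it.
Once in a run the grip may slacken for a moment while it holds something.
It also fails if it takes over 210 s, if anything falls off the work surface, if the arm or the gripper's body presses on something with over 40 N, if the wrist force passes 120 N, or if a joint passes its speed limit or range.

## Working session

There is one attempt and no reset: what is moved stays moved. The work goes in short steps, Python scripts to look and compute and a tool call to move; the robot and the scene stay as the last step left them, time stands still between calls to the robot, and variables do not carry over. Pictures are saved under pics/ and viewed, at most 14 in all, crops included, and the job is handed in when it is done.

Besides the shell and the picture viewer there is one more tool, called after "Request:" as a command line: name --argument value ..., lists and objects as JSON in quotes. jog_arm: Moves the arm, as the interface text tells. Its arguments: {"type":"object","properties":{"rows":{"type":"array","items":{"type":"object","properties":{"gripper":{"type":"number"},"slide":{"type":"array","items":{"type":"number"}},"spin":{"type":"number"}}}},"squeeze":{"type":"number"}},"required":["rows"]}

```bash
ls; mkdir -p pics; cat > h.py <<'E'
import numpy as np, cv2
from scipy.spatial.transform import Rotation as Rot
from station import telemetry, cams, workorder, finder
def world(cam, depth, us, vs, d=None, obs=None):
    ci=cams.camera_info(cam); K=np.array(ci["camera_matrix"]); k1=ci["k1"]
    us=np.atleast_1d(us).astype(float); vs=np.atleast_1d(vs).astype(float)
    p=cv2.undistortPoints(np.stack([us,vs],1)[:,None],K,np.array([k1,0,0,0.]))[:,0]
    if d is None: d=depth[np.round(vs).astype(int),np.round(us).astype(int)]
    P=np.c_[p*np.c_[d],d]
    if "R" in ci: return (P-np.array(ci["t"]))@np.array(ci["R"])
    T=np.array(ci["tool_from_camera"]); P=P@T[:3,:3].T+T[:3,3]
    return P@Rot.from_euler('xyz',obs["eef_rot"]).as_matrix().T+np.array(obs["ee_pos"])
def rects(cam, target, obs=None, minpx=60):
    img,dep=cams.camera(cam); out=[]
    for m in finder.masks_of(target,cam):
        r=m["region"]; v,u=np.nonzero(r&(dep>0))
        if len(u)<minpx: continue
        W=world(cam,dep,u,v,obs=obs); z=np.median(W[:,2]); k=abs(W[:,2]-z)<.006
        rc=cv2.minAreaRect((W[k,:2]*1000).astype(np.float32))
        rgb=img[v,u].mean(0).round()
        out.append((round(m["confidence"],2),np.round(rc[0],1),np.round(rc[1],1),round(rc[2],1),round(z*1000,1),rgb))
    return img,dep,out
def save(n,img): cv2.imwrite("pics/"+n,cv2.cvtColor(img,cv2.COLOR_RGB2BGR))
E
python3 - <<'E'
from h import *
o=telemetry.get_obs(); print(o)
for c in("top","scene"):
    img,dep,out=rects(c,"holder_a"); save(c+"0.png",img)
    print(c); [print(x) for x in out]
    for t in("rest","tray_knob","start_top","place0","place1","place2","analyser","tray"):
        print(t,[(round(f["confidence"],2),np.round(f["point"],3)) for f in finder.find_in(t,c)][:3])
E
```

```text
pics
{'time_s': 0.0, 'qpos': array([-1.31661100e+00,  3.00455589e-01,  1.52159444e+00, -2.01666774e-05,
        1.32070483e+00, -6.66261575e-02]), 'joint_vel': array([-0.00153282,  0.00016994, -0.00021582, -0.00070568,  0.00038634,
        0.00033278]), 'tau': array([ 4.30283990e-05, -5.31807482e+01, -3.52731550e+01,  7.08829123e-02,
        2.44949665e-02, -1.29725327e-04]), 'ee_pos': array([ 0.17340763, -0.52190705,  0.40408906]), 'eef_rot': array([-3.14043173e+00, -5.78857190e-05,  3.20816450e-01]), 'force': array([-0.24609948,  0.40107259, -0.74005195]), 'moment': array([-0.04266895,  0.00214429,  0.02503608]), 'grip_force': 0.0, 'grip_width': 0.09416745938366934}
top
(0.72, array([551.4, 350.6]), array([42. , 62.8]), 89.6, np.float64(12.0), array([165., 165., 156.]))
(0.67, array([646.6, 193.4]), array([65. , 45.6]), 1.0, np.float64(11.0), array([168., 167., 159.]))
(0.62, array([642.9, 427.8]), array([44. , 60.8]), 88.6, np.float64(12.2), array([ 35.,  62., 122.]))
rest [(0.98, array([0.539, 0.2  , 0.006]))]
tray_knob [(0.79, array([ 0.551, -0.248,  0.019]))]
start_top [(0.23, 
[... 535 characters left out ...]
  83., 146.]))
(0.66, array([556.1, 350.7]), array([43. , 68.3]), 88.8, np.float64(11.2), array([178., 183., 178.]))
(0.58, array([650.6, 191. ]), array([66.5, 44.2]), 1.4, np.float64(10.9), array([181., 186., 180.]))
(0.54, array([ 522.8, -297.9]), array([ 6.8, 16.3]), 35.5, np.float64(82.7), array([71., 70., 67.]))
rest [(0.7, array([0.564, 0.201, 0.015]))]
tray_knob [(0.62, array([ 0.522, -0.3  ,  0.085]))]
start_top [(0.41, array([ 0.591, -0.052,  0.111]))]
place0 [(0.62, array([0.559, 0.349, 0.008]))]
place1 [(0.62, array([0.559, 0.349, 0.008]))]
place2 [(0.62, array([0.559, 0.349, 0.008]))]
analyser [(0.58, array([ 0.787, -0.125,  0.089]))]
tray [(0.4, array([ 0.522, -0.3  ,  0.08 ]))]
```

View pics/top0.png

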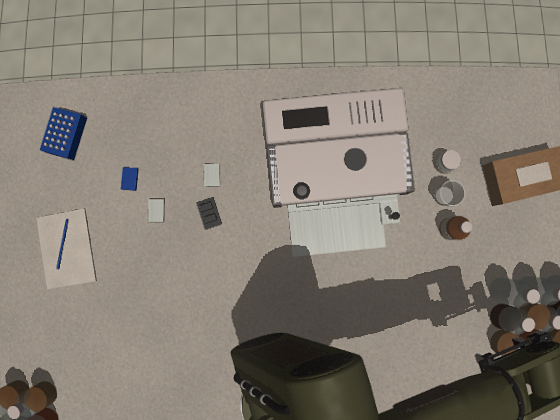

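View pics/scene0.png

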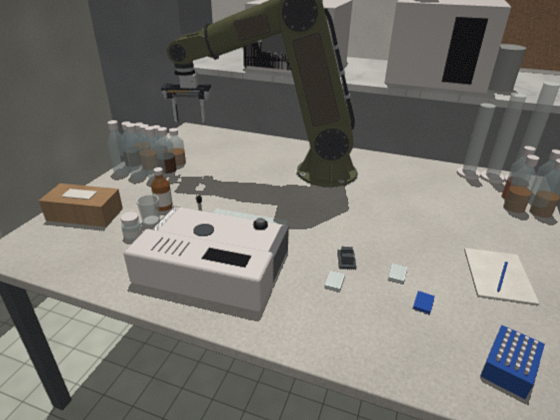

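```bash
python3 - <<'E'
from h import *
img,dep=cams.camera("top")
v,u=np.mgrid[0:420,0:560]; v=v.ravel();u=u.ravel(); W=world("top",dep,u,v)
def fit(name,z0,z1,u0,u1,v0,v1):
    k=(W[:,2]>z0)&(W[:,2]<z1)&(u>u0)&(u<u1)&(v>v0)&(v<v1)
    m=np.zeros((420,560),np.uint8); m[v[k],u[k]]=1
    n,l,st,_=cv2.connectedComponentsWithStats(m); i=1+np.argmax(st[1:,4]); kk=l[v,u]==i
    rc=cv2.minAreaRect((W[kk,:2]*1000).astype(np.float32)); print(name,kk.sum(),np.round(rc[0],1),np.round(rc[1],1),round(rc[2],2),np.median(W[kk,2]).round(4))
fit("bridge",.08,.098,240,430,120,215)
fit("cab",.102,.12,240,430,70,150)
fit("tray",.014,.03,270,405,180,260)
fit("knob",.085,.115,380,405,200,230)
fit("knobwide",.06,.13,380,405,200,230)
fit("button",.0955,.13,290,315,180,202)
fit("rest",.026,.045,190,225,190,235)
fit("rfoot",.004,.045,190,225,190,235)
# knob points dump
k=(W[:,2]>.06)&(u>380)&(u<402)&(v>200)&(v<225); print(np.c_[u[k],v[k],np.round(W[k]*1000)].astype(int)[:60].tolist())
for x in(("beaker"),("jar"),("reagent_bottle")):
    print(x,[(round(f["confidence"],2),np.round(f["point"],3)) for f in finder.find_in(x,"top")][:1])
print(rects("top","rest")[2])
save("rest0.png",cv2.resize(img[140:260,120:420],None,fx=2.6,fy=2.6,interpolation=cv2.INTER_CUBIC))
E
```

```text
bridge 8397 [ 646.8 -160.3] [168.2 380.6] 4.09 0.0895
cab 6157 [ 782.2 -150. ] [121.4 379.7] 4.09 0.1094
tray 1104 [ 526.6 -172. ] [ 79.7 304.3] 4.29 0.0203
knob 54 [ 513.4 -299.1] [18.7 19.2] 46.88 0.0974
knobwide 58 [ 513.5 -299. ] [19.1 19.2] 46.88 0.0972
button 211 [585.1 -54.3] [41.9 42.1] 37.69 0.1041
rest 79 [555.1 208.3] [16.8 34.7] 18.53 0.0339
rfoot 525 [536.8 202.8] [87.2 55.4] 15.93 0.0118
[[382, 204, 448, -14, 1484], [386, 206, 448, -14, 1484], [394, 212, 523, -296, 96], [395, 212, 522, -298, 99], [396, 212, 523, -301, 96], [397, 212, 522, -304, 98], [392, 213, 521, -294, 80], [393, 213, 520, -293, 100], [394, 213, 520, -296, 97], [395, 213, 520, -298, 97], [396, 213, 520, -301, 95], [397, 213, 520, -304, 98], [398, 213, 520, -305, 101], [391, 214, 518, -290, 83], [392, 214, 518, -290, 96], [393, 214, 517, -292, 100], [394, 214, 517, -296, 95], [395, 214, 517, -297, 101], [396, 214, 517, -300, 101], [397, 214, 517, -303, 99], [398, 214, 517, -307, 95], [399, 214, 517, -309, 96], [391, 215, 516, -291, 81], [392, 215, 515, -290, 97], [393, 215, 515, -293, 99], [394, 215, 5
[... 495 characters left out ...]
 -296, 95], [395, 217, 509, -298, 98], [396, 217, 509, -301, 97], [397, 217, 509, -302, 101], [398, 217, 509, -306, 98], [399, 217, 509, -308, 101], [392, 218, 507, -291, 89], [393, 218, 507, -292, 99], [394, 218, 507, -295, 98], [395, 218, 507, -297, 100], [396, 218, 507, -300, 100], [397, 218, 507, -303, 100], [398, 218, 507, -306, 98], [393, 219, 505, -295, 87], [394, 219, 505, -297, 88], [395, 219, 504, -298, 95], [396, 219, 504, -301, 96]]
beaker [(0.78, array([ 0.573, -0.47 ,  0.038]))]
jar [(0.81, array([ 0.662, -0.455,  0.073]))]
reagent_bottle [(0.57, array([ 0.474, -0.462,  0.101]))]
[(0.7, array([539. , 203.2]), array([80.7, 51.2]), 17.1, np.float64(11.6), array([67., 65., 63.]))]
```

View pics/rest0.png

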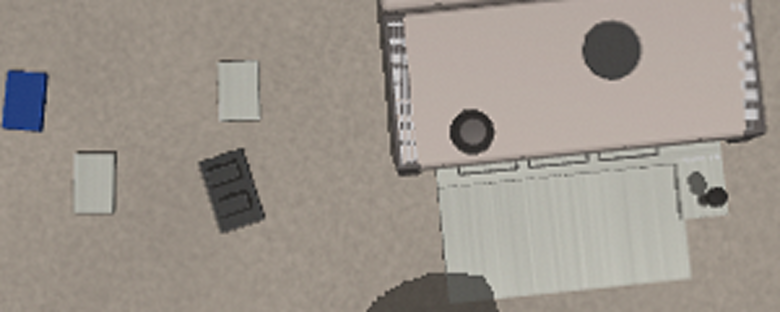

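Request:
jog_arm --rows '[{"gripper": 0.06,"slide": [0.05,-0.013,0],"spin": 0.125},{"gripper": 0.06,"slide": [0.1,-0.026,0],"spin": 0.249},{"gripper": 0.06,"slide": [0.148,-0.039,0],"spin": 0.249},{"gripper": 0.06,"slide": [0.196,-0.052,0],"spin": 0.249},{"gripper": 0.06,"slide": [0.245,-0.065,0],"spin": 0.249},{"gripper": 0.06,"slide": [0.293,-0.078,0],"spin": 0.249},{"gripper": 0.06,"slide": [0.342,-0.091,0],"spin": 0.249},{"gripper": 0.06,"slide": [0.39,-0.104,0],"spin": 0.249}]'

```text
time_s: 2.1
ee_pos: [0.5092, -0.3008, 0.4048]
eef_rot: [3.141, -0.0, 0.072]
force: [-0.6, -1.0, 1.2]
grip_width: 0.0602
grip_force: 0.0
```

```bash
python3 - <<'E'
from h import *
o=telemetry.get_obs(); print(o["ee_pos"],o["eef_rot"],o["qpos"],o["force"])
img,dep=cams.camera("wrist"); save("w1.png",img)
for t in("tray_knob",):
    print(t,[(round(f["confidence"],2),np.round(f["point"],3)) for f in finder.find_in(t,"wrist")][:3])
o=telemetry.get_obs()
v,u=np.mgrid[0:420,0:560]; v=v.ravel();u=u.ravel(); W=world("wrist",dep,u,v,obs=o)
k=(W[:,2]>.088)&(W[:,2]<.106)&(abs(W[:,0]-.513)<.03)&(abs(W[:,1]+.299)<.03)
print(k.sum(),W[k].min(0),W[k].max(0)); print(cams.camera_info("wrist")["tool_from_camera"])
E
```

```text
[ 0.50923319 -0.30075887  0.40481435] [ 3.14137215e+00 -2.82471642e-04  7.18630438e-02] [-5.95412437e-01  3.92489576e-01  1.39672317e+00  1.63626204e-06
  1.35202157e+00  9.03520522e-01] [-0.56444389 -0.99587278  1.21752081]
tray_knob [(0.84, array([ 0.544, -0.27 ,  0.02 ]))]
497 [ 0.50751719 -0.30908529  0.08822836] [ 0.52654578 -0.28973815  0.10163347]
[[-4.36327570e-04 -9.70610150e-01 -2.40656908e-01  6.85543540e-02]
 [ 9.99999291e-01 -6.90127390e-04  9.70333205e-04 -3.67067359e-06]
 [-1.10789918e-03 -2.40656314e-01  9.70609763e-01  1.87866640e-02]
 [ 0.00000000e+00  0.00000000e+00  0.00000000e+00  1.00000000e+00]]
```

View pics/w1.png

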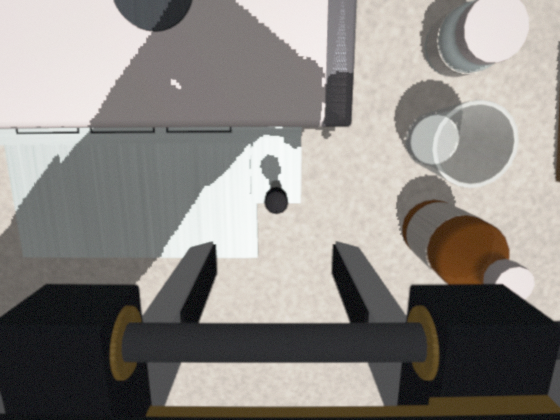

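Request:
jog_arm --rows '[{"gripper": 0.06,"slide": [0.006,-0.001,0.045],"spin": 0},{"gripper": 0.06,"slide": [0.006,-0.001,0.09],"spin": 0},{"gripper": 0.06,"slide": [0.006,-0.001,0.136],"spin": 0},{"gripper": 0.06,"slide": [0.006,-0.001,0.136],"spin": 0},{"gripper": 0.01,"slide": [0.006,-0.001,0.136],"spin": 0},{"gripper": 0.01,"slide": [0.006,-0.001,0.136],"spin": 0},{"gripper": 0.01,"slide": [0.006,-0.001,0.136],"spin": 0},{"gripper": 0.01,"slide": [0.006,-0.001,0.136],"spin": 0}]' --squeeze 30

```text
time_s: 3.0
ee_pos: [0.5137, -0.301, 0.2703]
eef_rot: [3.14, -0.002, 0.072]
force: [-0.0, 0.5, -0.1]
grip_width: 0.0314
grip_force: 0.0
```

Request:
jog_arm --rows '[{"gripper": 0.01,"slide": [0,0,0],"spin": 0},{"gripper": 0.01,"slide": [-0.02,0,0],"spin": 0},{"gripper": 0.01,"slide": [-0.04,0,0],"spin": 0},{"gripper": 0.01,"slide": [-0.055,0,0],"spin": 0},{"gripper": 0.01,"slide": [-0.065,0,0],"spin": 0},{"gripper": 0.01,"slide": [-0.07,0,0],"spin": 0},{"gripper": 0.01,"slide": [-0.07,0,0],"spin": 0}]'

```text
time_s: 3.7
ee_pos: [0.4433, -0.3067, 0.2695]
eef_rot: [3.139, -0.001, 0.071]
force: [-1.3, -8.2, 0.3]
grip_width: 0.0191
grip_force: 30.0
```

Request:
jog_arm --rows '[{"gripper": 0.01,"slide": [-0.01,-0.001,0],"spin": 0},{"gripper": 0.01,"slide": [-0.02,-0.002,0],"spin": 0},{"gripper": 0.01,"slide": [-0.02,-0.002,0],"spin": 0}]'

```text
time_s: 4.0
ee_pos: [0.423, -0.3073, 0.2696]
eef_rot: [3.135, -0.002, 0.071]
force: [0.2, -24.7, -8.8]
grip_width: 0.0192
grip_force: 30.0
```

Request:
jog_arm --rows '[{"gripper": 0.01,"slide": [-0.008,0,0],"spin": 0},{"gripper": 0.01,"slide": [-0.008,0,0],"spin": 0}]'

```text
time_s: 4.2
ee_pos: [0.4152, -0.3071, 0.2695]
eef_rot: [3.138, -0.001, 0.071]
force: [-1.1, -5.7, 1.9]
grip_width: 0.023
grip_force: 3.0
```

Request:
jog_arm --rows '[{"gripper": 0.01,"slide": [-0.005,0,0],"spin": 0},{"gripper": 0.01,"slide": [-0.005,0,0],"spin": 0}]'

```text
time_s: 4.4
ee_pos: [0.4105, -0.3081, 0.2696]
eef_rot: [3.134, -0.003, 0.072]
force: [0.4, -25.2, -3.3]
grip_width: 0.0191
grip_force: 30.0
```

Request:
jog_arm --rows '[{"gripper": 0.01,"slide": [0,0.003,0],"spin": 0},{"gripper": 0.01,"slide": [-0.006,0.003,0],"spin": 0},{"gripper": 0.01,"slide": [-0.006,0.003,0],"spin": 0}]'

```text
time_s: 4.7
ee_pos: [0.4048, -0.3098, 0.2696]
eef_rot: [3.141, -0.001, 0.072]
force: [-2.5, -0.9, 5.5]
grip_width: 0.019
grip_force: 30.0
```

Request:
jog_arm --rows '[{"gripper": 0.01,"slide": [-0.006,0,0],"spin": 0},{"gripper": 0.01,"slide": [-0.006,0,0],"spin": 0}]'

```text
time_s: 4.9
ee_pos: [0.3986, -0.3103, 0.2695]
eef_rot: [3.14, -0.001, 0.072]
force: [-1.5, -0.1, 7.6]
grip_width: 0.0192
grip_force: 30.0
```

Request:
jog_arm --rows '[{"gripper": 0.01,"slide": [-0.006,0,0],"spin": 0},{"gripper": 0.01,"slide": [-0.01,0,0],"spin": 0},{"gripper": 0.01,"slide": [-0.01,0,0],"spin": 0}]'

```text
time_s: 5.2
ee_pos: [0.3904, -0.3106, 0.2696]
eef_rot: [3.139, -0.007, 0.072]
force: [24.7, 2.6, -6.7]
grip_width: 0.0192
grip_force: 29.9
```

```bash
python3 - <<'E'
from h import *
img,dep=cams.camera("top"); save("top1.png",cv2.resize(img[150:310,110:430],None,fx=2.5,fy=2.5,interpolation=cv2.INTER_CUBIC))
print(telemetry.get_obs()["force"])
E
```

```text
[25.71074485  1.41503697 -6.19458269]
```

View pics/top1.png

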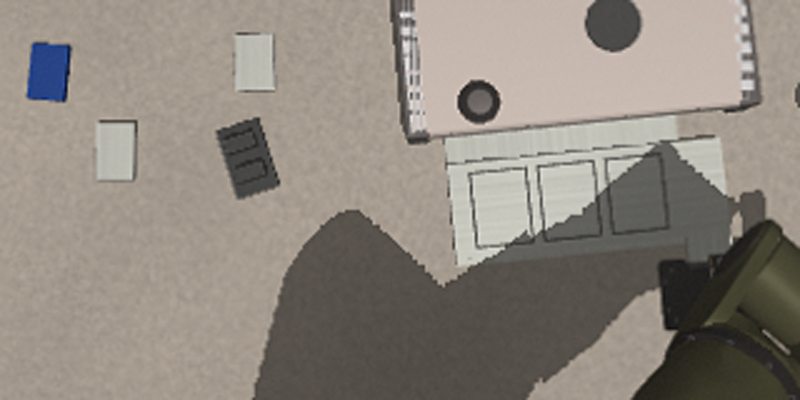

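Request:
jog_arm --rows '[{"gripper": 0.06,"slide": [0.007,0,0],"spin": 0},{"gripper": 0.06,"slide": [0.007,0,0],"spin": 0},{"gripper": 0.06,"slide": [0.007,0,0],"spin": 0},{"gripper": 0.06,"slide": [0.007,0,-0.04],"spin": 0},{"gripper": 0.08,"slide": [0.007,0,-0.09],"spin": 0},{"gripper": 0.08,"slide": [0.024,-0.047,-0.09],"spin": 0}]'

```text
time_s: 5.85
ee_pos: [0.4091, -0.2649, 0.3641]
eef_rot: [3.135, -0.006, 0.067]
force: [1.5, 1.1, -0.9]
grip_width: 0.0636
grip_force: 0.0
```

Request:
jog_arm --rows '[{"gripper": 0.08,"slide": [0.016,-0.046,0],"spin": 0},{"gripper": 0.08,"slide": [0.032,-0.092,0],"spin": 0},{"gripper": 0.08,"slide": [0.048,-0.138,0],"spin": 0},{"gripper": 0.08,"slide": [0.064,-0.184,0],"spin": 0},{"gripper": 0.08,"slide": [0.08,-0.23,0],"spin": 0},{"gripper": 0.08,"slide": [0.096,-0.276,0],"spin": 0},{"gripper": 0.08,"slide": [0.112,-0.322,0],"spin": 0.035},{"gripper": 0.08,"slide": [0.128,-0.368,0],"spin": 0.072}]'

```text
time_s: 6.65
ee_pos: [0.5108, 0.1158, 0.3586]
eef_rot: [3.141, 0.0, -0.002]
force: [0.1, -0.5, 1.0]
grip_width: 0.0799
grip_force: 0.0
```

Request:
jog_arm --rows '[{"gripper": 0.08,"slide": [0.012,-0.045,0],"spin": 0},{"gripper": 0.08,"slide": [0.024,-0.09,0],"spin": 0},{"gripper": 0.08,"slide": [0.036,-0.135,0],"spin": 0},{"gripper": 0.08,"slide": [0.048,-0.18,0],"spin": 0},{"gripper": 0.08,"slide": [0.06,-0.225,0],"spin": 0},{"gripper": 0.08,"slide": [0.06,-0.225,0],"spin": 0},{"gripper": 0.08,"slide": [0.06,-0.225,0],"spin": 0}]'

```text
time_s: 7.35
ee_pos: [0.5708, 0.3393, 0.3576]
eef_rot: [3.141, 0.001, 0.001]
force: [0.8, 0.0, -0.3]
grip_width: 0.0798
grip_force: 0.0
```

```bash
python3 - <<'E'
from h import *
o=telemetry.get_obs(); print(o["ee_pos"],o["eef_rot"])
img,dep,out=rects("wrist","holder_a",obs=o); save("w2.png",img); [print(x) for x in out]
print(rects("wrist","rest",obs=o)[2])
img,dep,out=rects("top","tray"); print(out)
# outlines: dark thin lines on tray plane
g=cv2.cvtColor(img,cv2.COLOR_RGB2GRAY)[195:270,280:410]
bh=cv2.morphologyEx(g,cv2.MORPH_BLACKHAT,np.ones((7,7)))
v,u=np.nonzero(bh>0.25*g.astype(float)+8); W=world("top",dep,u+280,v+195)
c=np.array([.4801,-.2289]);ex=np.array([.9972,.0745]);ey=np.array([-.0745,.9972])
k=abs(W[:,2]-.021)<.006; L=np.c_[(W[k,:2]-c)@ex,(W[k,:2]-c)@ey]*1000
for i in range(3):
    M=L[(abs(L[:,0])<55)&(abs(L[:,1]-75*i)<37)]
    print(i,len(M),[np.round(np.median(x),1) for x in (M[(M[:,0]<-30)&(abs(M[:,1]-75*i)<25),0],M[(M[:,0]>30)&(abs(M[:,1]-75*i)<25),0],M[(M[:,1]-75*i<-22)&(abs(M[:,0])<33),1],M[(M[:,1]-75*i>22)&(abs(M[:,0])<33),1])])
E
```

```text
[0.57075228 0.33925403 0.35764026] [3.14057752e+00 1.42059480e-03 8.99978300e-04]
(0.92, array([647. , 190.9]), array([63.6, 45.3]), 0.4, np.float64(13.2), array([225., 229., 228.]))
(0.75, array([551.1, 350.1]), array([43.3, 65. ]), 88.6, np.float64(13.1), array([132., 136., 135.]))
(0.74, array([643.9, 427.2]), array([45.1, 63.8]), 83.7, np.float64(13.0), array([ 25.,  51., 105.]))
[(0.66, array([539. , 202.2]), array([81. , 50.1]), 17.3, np.float64(11.6), array([65., 67., 70.]))]
[(0.71, array([ 455.4, -177. ]), array([163.8, 306. ]), 4.3, np.float64(20.2), array([186., 185., 176.]))]
0 119 [np.float64(-32.8), np.float64(49.7), np.float64(-29.3), np.float64(32.1)]
1 123 [np.float64(-32.7), np.float64(49.9), np.float64(44.8), np.float64(107.3)]
2 123 [np.float64(-32.3), np.float64(49.6), np.float64(120.3), np.float64(182.3)]
```

Request:
jog_arm --rows '[{"gripper": 0.07,"slide": [0.013,-0.011,0.05],"spin": 0.017},{"gripper": 0.06,"slide": [0.013,-0.011,0.1],"spin": 0.017},{"gripper": 0.06,"slide": [0.013,-0.011,0.14],"spin": 0.017},{"gripper": 0.06,"slide": [0.013,-0.011,0.153],"spin": 0.017},{"gripper": 0.06,"slide": [0.013,-0.011,0.153],"spin": 0.017},{"gripper": 0.03,"slide": [0.013,-0.011,0.153],"spin": 0.017},{"gripper": 0.03,"slide": [0.013,-0.011,0.153],"spin": 0.017},{"gripper": 0.03,"slide": [0.013,-0.011,0.153],"spin": 0.017}]' --squeeze 4

```text
time_s: 8.45
ee_pos: [0.5843, 0.3502, 0.2082]
eef_rot: [-3.14, -0.003, -0.017]
force: [0.4, -0.9, 6.5]
grip_width: 0.0437
grip_force: 4.0
```

Request:
jog_arm --rows '[{"gripper": 0.03,"slide": [0,0,0],"spin": 0},{"gripper": 0.03,"slide": [0,0,-0.01],"spin": 0},{"gripper": 0.03,"slide": [0,0,-0.025],"spin": 0},{"gripper": 0.03,"slide": [0,0,-0.045],"spin": 0},{"gripper": 0.03,"slide": [0,0,-0.065],"spin": 0},{"gripper": 0.03,"slide": [0,0,-0.08],"spin": 0},{"gripper": 0.03,"slide": [0,0,-0.08],"spin": 0}]'

```text
time_s: 9.15
ee_pos: [0.5841, 0.3501, 0.2889]
eef_rot: [-3.139, -0.004, -0.017]
force: [0.4, 0.1, -0.5]
grip_width: 0.0436
grip_force: 4.0
```

```bash
python3 - <<'E'
from h import *
o=telemetry.get_obs(); print(o["ee_pos"],o["eef_rot"],o["grip_width"],o["force"])
img,dep=cams.camera("wrist"); save("w3.png",img)
E
```

```text
[0.58409376 0.35014397 0.28892943] [-3.13945083 -0.0038733  -0.01713542] 0.043557010227584854 [ 0.43746367  0.06288728 -0.49422603]
```

View pics/w3.png

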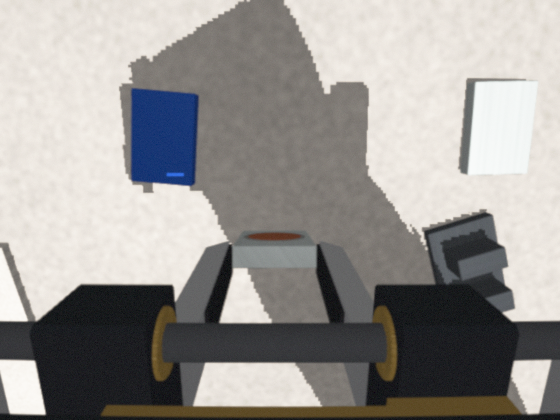

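```bash
cat >> h.py <<'E'
def held(obs=None):
    """x,z profile (tool frame x, world z) of what hangs between the pads, along the centreline"""
    o=telemetry.get_obs(); img,dep=cams.camera("wrist")
    v,u=np.mgrid[150:330,262:290]; v=v.ravel();u=u.ravel(); k=dep[v,u]>0; v=v[k];u=u[k]
    W=world("wrist",dep,u,v,obs=o)-o["ee_pos"]; psi=o["eef_rot"][2]
    x=W[:,0]*np.cos(psi)+W[:,1]*np.sin(psi); k=(x<.05)&(x>-.06)&(W[:,2]<-.1)
    for r in range(150,330,5):
        m=k&(v==r)
        if m.any(): print(r,np.round(1000*np.median(x[m]),1),np.round(1000*np.median(W[m,2]),1),end=' | ')
    print()
E
python3 - <<'E'
from h import *
held()
E
```

```text
150 48.7 -285.7 | 155 45.1 -285.8 | 160 41.5 -285.6 | 165 37.9 -285.8 | 170 34.2 -285.8 | 175 30.5 -285.8 | 180 26.9 -285.6 | 185 23.1 -285.7 | 190 19.3 -285.7 | 195 15.6 -285.5 | 200 11.8 -285.8 | 205 7.9 -285.8 | 210 4.1 -285.6 | 215 0.1 -286.0 | 220 -3.7 -285.9 | 225 -7.7 -285.9 | 230 -11.6 -285.8 | 235 1.1 -232.9 | 240 4.3 -213.5 | 245 6.4 -198.7 | 250 4.2 -197.3 | 255 1.6 -196.9 | 260 -0.9 -196.3 | 265 -3.6 -195.9 | 270 -44.4 -285.9 | 275 -48.5 -285.7 | 280 -52.7 -285.6 | 285 -57.1 -285.6 |
```

Request:
jog_arm --rows '[{"gripper": 0.03,"slide": [0,0,0],"spin": 0},{"gripper": 0.03,"slide": [0,0,-0.02],"spin": 0},{"gripper": 0.03,"slide": [0,0,-0.05],"spin": 0},{"gripper": 0.03,"slide": [0,0,-0.08],"spin": 0},{"gripper": 0.03,"slide": [0,0.02,-0.08],"spin": 0},{"gripper": 0.03,"slide": [0,0.05,-0.08],"spin": 0},{"gripper": 0.03,"slide": [0,0.09,-0.08],"spin": 0}]' --squeeze 8

```text
time_s: 9.95
ee_pos: [0.582, 0.2599, 0.3644]
eef_rot: [3.141, 0.002, -0.016]
force: [0.7, -0.4, -0.9]
grip_width: 0.0432
grip_force: 8.0
```

Request:
jog_arm --rows '[{"gripper": 0.03,"slide": [-0.01,0.045,0],"spin": 0},{"gripper": 0.03,"slide": [-0.02,0.09,0],"spin": 0},{"gripper": 0.03,"slide": [-0.03,0.135,0],"spin": 0},{"gripper": 0.03,"slide": [-0.04,0.18,0],"spin": 0},{"gripper": 0.03,"slide": [-0.05,0.225,0],"spin": -0.02},{"gripper": 0.03,"slide": [-0.057,0.27,0],"spin": -0.05},{"gripper": 0.03,"slide": [-0.057,0.31,0],"spin": -0.08},{"gripper": 0.03,"slide": [-0.057,0.335,0],"spin": -0.0915}]'

```text
time_s: 10.75
ee_pos: [0.5191, -0.0764, 0.365]
eef_rot: [-3.141, 0.001, 0.074]
force: [0.4, 0.9, -1.1]
grip_width: 0.0436
grip_force: 8.0
```

Request:
jog_arm --rows '[{"gripper": 0.03,"slide": [0,0,0],"spin": 0},{"gripper": 0.03,"slide": [0,0,0.03],"spin": 0},{"gripper": 0.03,"slide": [0,0,0.055],"spin": 0},{"gripper": 0.03,"slide": [0,0,0.07],"spin": 0},{"gripper": 0.03,"slide": [0,0,0.07],"spin": 0}]'

```text
time_s: 11.25
ee_pos: [0.5192, -0.0731, 0.2932]
eef_rot: [-3.14, 0.005, 0.075]
force: [0.5, -0.3, -1.2]
grip_width: 0.0438
grip_force: 8.0
```

```bash
python3 - <<'E'
from h import *
o=telemetry.get_obs(); print(o["ee_pos"],o["eef_rot"],o["grip_width"],o["force"])
held()
E
```

```text
[ 0.51924345 -0.07306346  0.2932084 ] [-3.14014824  0.00452986  0.07473071] 0.043840049071533604 [ 0.49386393 -0.29890918 -1.19662241]
160 48.7 -202.1 | 165 46.3 -201.6 | 170 43.7 -202.3 | 175 41.1 -203.0 | 180 25.6 -282.0 | 185 21.9 -282.1 | 190 18.3 -282.0 | 195 14.5 -281.9 | 200 11.0 -280.9 | 205 9.6 -271.0 | 210 5.8 -271.3 | 215 2.2 -271.0 | 220 -1.4 -270.7 | 225 -5.2 -271.1 | 230 -9.0 -271.3 | 235 -0.4 -233.0 | 240 3.1 -213.0 | 245 5.2 -198.4 | 250 2.9 -197.3 | 255 0.4 -196.7 | 260 -2.1 -196.0 | 265 -4.8 -195.9 | 270 -39.8 -270.8 | 275 -44.0 -271.1 | 280 -47.9 -270.9 | 285 -52.1 -271.1 | 290 -56.2 -271.0 | 295 -59.8 -270.0 |
```

Request:
jog_arm --rows '[{"gripper": 0.03,"slide": [0,0,0.008],"spin": 0},{"gripper": 0.03,"slide": [0,0,0.0115],"spin": 0},{"gripper": 0.03,"slide": [-0.006,0,0.0125],"spin": 0},{"gripper": 0.03,"slide": [-0.012,0,0.0125],"spin": 0},{"gripper": 0.03,"slide": [-0.018,0,0.013],"spin": 0},{"gripper": 0.03,"slide": [-0.025,0,0.013],"spin": 0},{"gripper": 0.03,"slide": [-0.03,0,0.014],"spin": 0}]'

```text
time_s: 12.0
ee_pos: [0.4892, -0.0763, 0.2824]
eef_rot: [3.141, -0.002, 0.074]
force: [1.0, 1.0, 9.9]
grip_width: 0.0433
grip_force: 8.0
```

```bash
python3 - <<'E'
from h import *
o=telemetry.get_obs(); print(o["ee_pos"],o["grip_width"],o["force"])
held()
E
```

```text
[ 0.48923703 -0.07629351  0.28244541] 0.04325184171248976 [1.04927032 0.98741361 9.88131984]
150 49.8 -271.2 | 155 46.4 -271.6 | 160 42.9 -271.6 | 165 40.8 -260.0 | 170 37.5 -260.5 | 175 34.1 -260.3 | 180 30.8 -260.1 | 185 27.5 -260.1 | 190 24.0 -260.4 | 195 20.6 -260.3 | 200 17.1 -260.5 | 205 13.7 -260.2 | 210 10.2 -260.5 | 215 6.7 -260.3 | 220 3.2 -260.3 | 225 -0.4 -260.4 | 230 1.5 -242.2 | 235 3.9 -224.0 | 240 5.1 -210.9 | 245 6.5 -198.3 | 250 4.4 -196.5 | 255 1.7 -196.5 | 260 -0.8 -195.8 | 265 -3.4 -195.6 | 270 -33.6 -260.3 | 275 -37.4 -260.3 | 280 -41.3 -260.4 | 285 -45.2 -260.4 | 290 -49.0 -260.3 | 295 -52.9 -260.1 | 300 -57.1 -260.5 |
```

Request:
jog_arm --rows '[{"gripper": 0.03,"slide": [0,0,-0.02],"spin": 0},{"gripper": 0.03,"slide": [0,0,-0.05],"spin": -0.1},{"gripper": 0.03,"slide": [-0.02,0,-0.06],"spin": -0.24},{"gripper": 0.03,"slide": [-0.04,0,-0.06],"spin": -0.38},{"gripper": 0.03,"slide": [-0.06,0,-0.06],"spin": -0.52},{"gripper": 0.03,"slide": [-0.075,0,-0.06],"spin": -0.66},{"gripper": 0.03,"slide": [-0.083,0,-0.06],"spin": -0.8},{"gripper": 0.03,"slide": [-0.083,0,-0.06],"spin": -0.94}]'

```text
time_s: 12.85
ee_pos: [0.4058, -0.0824, 0.3418]
eef_rot: [3.141, -0.0, 1.02]
force: [0.2, -0.4, -1.6]
grip_width: 0.0431
grip_force: 8.0
```

Request:
jog_arm --rows '[{"gripper": 0.03,"slide": [0,0,0],"spin": -0.14},{"gripper": 0.03,"slide": [0,0,0],"spin": -0.28},{"gripper": 0.03,"slide": [0,0,0],"spin": -0.42},{"gripper": 0.03,"slide": [0,0,0],"spin": -0.56},{"gripper": 0.03,"slide": [0,0,0],"spin": -0.7},{"gripper": 0.03,"slide": [0,0,0],"spin": -0.84},{"gripper": 0.03,"slide": [0,0,0],"spin": -0.98},{"gripper": 0.03,"slide": [0,0,0],"spin": -1.12}]'

```text
time_s: 13.65
ee_pos: [0.4066, -0.0823, 0.3417]
eef_rot: [3.141, 0.0, 2.14]
force: [0.3, -0.8, -1.3]
grip_width: 0.0436
grip_force: 8.0
```

Request:
jog_arm --rows '[{"gripper": 0.03,"slide": [0,0,0],"spin": -0.14},{"gripper": 0.03,"slide": [0,0,0],"spin": -0.28},{"gripper": 0.03,"slide": [0,0,0],"spin": -0.42},{"gripper": 0.03,"slide": [0,0,0],"spin": -0.56},{"gripper": 0.03,"slide": [0,0,0],"spin": -0.7},{"gripper": 0.03,"slide": [0,0,0],"spin": -0.84},{"gripper": 0.03,"slide": [0,0,0],"spin": -0.98},{"gripper": 0.03,"slide": [0,0,0],"spin": -1.0816}]'

```text
time_s: 14.45
ee_pos: [0.4066, -0.0823, 0.3417]
eef_rot: [-3.141, 0.0, -3.062]
force: [0.4, 0.2, -1.3]
grip_width: 0.0433
grip_force: 8.0
```

```bash
python3 - <<'E'
from h import *
o=telemetry.get_obs(); print(o["ee_pos"],o["eef_rot"],o["grip_width"],o["force"])
held()
img,dep=cams.camera("top"); 
v,u=np.mgrid[195:290,280:345]; v=v.ravel();u=u.ravel(); W=world("top",dep,u,v)
ex=np.array([.9972,.0745]); k=abs(W[:,2]-.021)<.005; s=(W[k,:2]-np.array([.4773,-.0773]))@ex; t=(W[k,:2]-np.array([.4773,-.0773]))@np.array([-.0745,.9972])
for a in range(-30,50,10):
    m=(t*1000>a)&(t*1000<a+10); print(a,np.round(1000*s[m].min(),1) if m.any() else None, np.round(1000*s[m].max(),1) if m.any() else None)
E
```

```text
[ 0.40655533 -0.08232116  0.34169493] [-3.14148635e+00  2.34129653e-04 -3.06175248e+00] 0.04332849917567178 [ 0.35289892  0.18326587 -1.33757547]
150 45.9 -340.8 | 155 41.6 -340.7 | 160 37.2 -340.4 | 165 32.8 -340.5 | 170 28.4 -340.9 | 175 24.0 -340.7 | 180 19.5 -340.8 | 185 15.0 -340.6 | 190 10.5 -340.6 | 195 6.0 -340.4 | 200 1.3 -340.6 | 205 -3.3 -340.5 | 210 -7.9 -340.6 | 215 -10.8 -333.5 | 220 -14.5 -330.4 | 225 -19.2 -330.6 | 230 -0.6 -254.0 | 235 4.1 -228.0 | 240 6.5 -211.4 | 245 8.1 -198.4 | 250 5.8 -197.1 | 255 3.2 -196.6 | 260 0.6 -196.3 | 265 -1.9 -195.6 | 270 -57.4 -319.6 | 
-30 -37.8 51.4
-20 -33.9 63.5
-10 -30.1 59.1
0 -26.5 51.7
10 -33.3 52.6
20 -13.3 50.8
30 -19.9 57.4
40 -40.8 67.1
```

Request:
jog_arm --rows '[{"gripper": 0.03,"slide": [0,0,0.03],"spin": 0},{"gripper": 0.03,"slide": [0,0,0.055],"spin": 0},{"gripper": 0.03,"slide": [0,0,0.065],"spin": 0},{"gripper": 0.03,"slide": [0,0,0.065],"spin": 0},{"gripper": 0.03,"slide": [-0.005,0,0.065],"spin": 0},{"gripper": 0.03,"slide": [-0.01,0,0.065],"spin": 0},{"gripper": 0.03,"slide": [-0.015,0,0.065],"spin": 0}]' --squeeze 4.5

```text
time_s: 15.25
ee_pos: [0.4226, -0.0812, 0.2775]
eef_rot: [-3.141, 0.002, -3.068]
force: [-0.1, 0.3, -1.1]
grip_width: 0.0439
grip_force: 4.5
```

Request:
jog_arm --rows '[{"gripper": 0.03,"slide": [-0.005,0,0],"spin": 0},{"gripper": 0.03,"slide": [-0.01,0,0],"spin": 0},{"gripper": 0.03,"slide": [-0.015,0,0],"spin": 0},{"gripper": 0.03,"slide": [-0.02,0,0],"spin": 0}]'

```text
time_s: 15.65
ee_pos: [0.4422, -0.0797, 0.2766]
eef_rot: [3.142, -0.0, -3.067]
force: [0.1, -0.9, -1.2]
grip_width: 0.0434
grip_force: 4.5
```

```bash
python3 - <<'E'
from h import *
o=telemetry.get_obs(); print(o["ee_pos"],o["eef_rot"],o["grip_width"],o["force"])
held()
E
```

```text
[ 0.44223788 -0.07967706  0.27661649] [ 3.14153560e+00 -1.40072151e-04 -3.06725647e+00] 0.04338116890305695 [ 0.10668747 -0.91616072 -1.1797118 ]
155 47.5 -275.5 | 160 44.1 -275.5 | 165 40.5 -275.5 | 170 37.0 -275.4 | 175 33.5 -275.7 | 180 29.9 -275.6 | 185 26.4 -275.2 | 190 27.6 -249.3 | 195 25.5 -243.3 | 200 23.7 -236.8 | 205 21.8 -231.4 | 210 20.0 -226.4 | 215 18.3 -221.3 | 220 16.6 -216.7 | 225 15.0 -212.2 | 230 13.2 -208.4 | 235 11.6 -204.7 | 240 10.1 -200.7 | 245 8.8 -196.7 | 250 6.3 -195.8 | 255 3.2 -196.8 | 260 -0.1 -198.2 | 265 -25.9 -254.5 | 270 -29.6 -254.6 | 275 -33.3 -254.5 | 280 -37.0 -254.3 | 285 -40.8 -254.3 | 290 -44.7 -254.4 | 295 -48.5 -254.4 | 300 -52.6 -254.7 | 305 -56.3 -254.4 | 310 -59.8 -253.6 |
```

Request:
jog_arm --rows '[{"gripper": 0.03,"slide": [-0.008,0,0],"spin": 0},{"gripper": 0.03,"slide": [-0.016,0,0],"spin": 0},{"gripper": 0.03,"slide": [-0.023,0,0],"spin": 0},{"gripper": 0.03,"slide": [-0.029,0,0.001],"spin": 0},{"gripper": 0.03,"slide": [-0.036,0,0.005],"spin": 0},{"gripper": 0.03,"slide": [-0.041,0,0.008],"spin": 0},{"gripper": 0.03,"slide": [-0.041,0,0.008],"spin": 0}]'

```text
time_s: 16.4
ee_pos: [0.4832, -0.0766, 0.2681]
eef_rot: [3.141, -0.0, -3.067]
force: [0.5, -1.4, 1.6]
grip_width: 0.0436
grip_force: 4.5
```

```bash
python3 - <<'E'
from h import *
o=telemetry.get_obs(); print(o["ee_pos"],o["eef_rot"],o["grip_width"],o["force"])
held()
E
```

```text
[ 0.48317157 -0.07664205  0.26813109] [ 3.14148663e+00 -2.73452081e-04 -3.06711776e+00] 0.04363612247806611 [ 0.4637662  -1.40595696  1.63258406]
160 48.6 -231.6 | 165 46.0 -229.0 | 170 43.5 -226.5 | 175 41.0 -223.8 | 180 38.4 -221.9 | 185 36.0 -219.4 | 190 33.6 -217.4 | 195 31.2 -215.1 | 200 28.9 -212.9 | 205 26.6 -211.0 | 210 24.3 -208.9 | 215 22.0 -207.1 | 220 19.7 -205.3 | 225 17.4 -203.9 | 230 15.2 -201.9 | 235 13.0 -200.2 | 240 10.9 -198.3 | 245 8.9 -196.3 | 250 6.5 -195.6 | 255 1.8 -200.8 | 260 -18.9 -246.1 | 265 -22.4 -246.1 | 270 -26.1 -246.4 | 275 -29.4 -245.7 | 280 -33.2 -246.0 | 285 -36.7 -245.7 | 290 -40.5 -246.0 | 295 -44.3 -246.0 | 300 -53.6 -256.8 | 305 -57.7 -257.0 |
```

Request:
jog_arm --rows '[{"gripper": 0.03,"slide": [-0.006,0,0.005],"spin": 0},{"gripper": 0.03,"slide": [-0.011,0,0.012],"spin": 0},{"gripper": 0.03,"slide": [-0.015,0,0.019],"spin": 0},{"gripper": 0.03,"slide": [-0.018,0,0.026],"spin": 0},{"gripper": 0.03,"slide": [-0.02,0,0.032],"spin": 0},{"gripper": 0.03,"slide": [-0.021,0,0.038],"spin": 0},{"gripper": 0.03,"slide": [-0.021,0,0.04],"spin": 0}]'

```text
time_s: 17.15
ee_pos: [0.5038, -0.0751, 0.2283]
eef_rot: [3.141, -0.0, -3.067]
force: [-0.7, 1.2, 7.7]
grip_width: 0.0433
grip_force: 4.5
```

```bash
python3 - <<'E'
from h import *
o=telemetry.get_obs(); print(o["ee_pos"],o["eef_rot"],o["grip_width"],o["force"])
held()
E
```

```text
[ 0.5037503  -0.07512306  0.22827776] [ 3.14146082e+00 -9.85572492e-05 -3.06733267e+00] 0.04328937290481678 [-0.68079523  1.24682946  7.69590925]
165 50.0 -194.9 | 170 47.7 -193.5 | 175 45.3 -193.4 | 180 42.9 -193.5 | 185 40.4 -193.6 | 190 38.0 -193.4 | 195 35.5 -193.4 | 200 33.0 -193.7 | 205 30.5 -193.4 | 210 28.0 -193.4 | 215 25.5 -193.3 | 220 22.9 -193.7 | 225 20.2 -193.8 | 230 17.5 -194.2 | 235 14.9 -194.2 | 240 12.4 -193.9 | 245 9.6 -194.1 | 250 7.0 -194.1 | 255 -0.3 -206.0 | 260 -3.2 -206.2 | 265 -6.1 -206.1 | 270 -9.0 -206.0 | 275 -12.0 -206.1 | 280 -14.8 -205.6 | 285 -17.9 -205.8 | 290 -21.0 -206.0 | 295 -23.9 -205.7 | 300 -32.9 -216.9 | 305 -36.2 -217.1 | 310 -39.6 -217.1 | 315 -42.8 -217.0 | 320 -46.3 -217.1 |
```

Request:
jog_arm --rows '[{"gripper": 0.06,"slide": [0,0,-0.001],"spin": 0},{"gripper": 0.06,"slide": [0,0,-0.001],"spin": 0},{"gripper": 0.06,"slide": [0.02,0,0.001],"spin": 0},{"gripper": 0.06,"slide": [0.037,0,0.003],"spin": 0},{"gripper": 0.03,"slide": [0.037,0,0.003],"spin": 0},{"gripper": 0.03,"slide": [0.037,0,0.003],"spin": 0},{"gripper": 0.03,"slide": [0.037,0,0.003],"spin": 0}]' --squeeze 15

```text
time_s: 17.9
ee_pos: [0.4674, -0.0779, 0.226]
eef_rot: [-3.141, 0.001, -3.067]
force: [-1.9, -0.9, 4.3]
grip_width: 0.0438
grip_force: 15.0
```

Request:
jog_arm --rows '[{"gripper": 0.03,"slide": [-0.004,0,0],"spin": 0},{"gripper": 0.03,"slide": [-0.008,0,0],"spin": 0},{"gripper": 0.03,"slide": [-0.0105,0,0],"spin": 0},{"gripper": 0.03,"slide": [-0.0105,0,0],"spin": 0},{"gripper": 0.06,"slide": [-0.0105,0,0],"spin": 0},{"gripper": 0.06,"slide": [-0.0105,0,0],"spin": 0},{"gripper": 0.06,"slide": [-0.0105,0,0],"spin": 0}]'

```text
time_s: 18.6
ee_pos: [0.4772, -0.077, 0.2255]
eef_rot: [3.141, -0.0, -3.067]
force: [-0.2, 0.5, 0.3]
grip_width: 0.0598
grip_force: 0.0
```

Request:
jog_arm --rows '[{"gripper": 0.07,"slide": [0,0,-0.02],"spin": 0},{"gripper": 0.07,"slide": [0,0,-0.06],"spin": 0},{"gripper": 0.07,"slide": [0,0,-0.1],"spin": 0},{"gripper": 0.07,"slide": [0,0,-0.13],"spin": 0},{"gripper": 0.07,"slide": [0,0,-0.13],"spin": 0}]'

```text
time_s: 19.1
ee_pos: [0.4775, -0.0771, 0.3594]
eef_rot: [-3.14, 0.006, -3.067]
force: [-0.4, -0.6, -1.8]
grip_width: 0.0701
grip_force: 0.0
```

```bash
cat >> h.py <<'E'
def outlines(img,dep,cam,o,p0):
    """outline and plate boxes in the analyser axes round p0"""
    g=cv2.cvtColor(img,cv2.COLOR_RGB2GRAY); bh=cv2.morphologyEx(g,cv2.MORPH_BLACKHAT,np.ones((9,9)))
    v,u=np.nonzero((bh>35)&(dep>0)); W=world(cam,dep,u,v,obs=o); k=abs(W[:,2]-.021)<.006
    ex=np.array([.9972,.0745]);ey=np.array([-.0745,.9972]); L=np.c_[(W[k,:2]-p0)@ex,(W[k,:2]-p0)@ey]*1000
    f=lambda m,i:(round(float(np.median(L[m,i])),1),int(m.sum())) if m.sum()>3 else None
    x,y=L.T
    print("outline x",f((abs(x+42)<9)&(abs(y)<25),0),f((abs(x-42)<9)&(abs(y)<25),0),"y",f((abs(y+32)<8)&(abs(x)<35),1),f((abs(y-32)<8)&(abs(x)<35),1))
    v,u=np.nonzero(dep>0); W=world(cam,dep,u,v,obs=o); k=(abs(W[:,2]-.034)<.005)
    q=np.c_[(W[k,:2]-p0)@ex,(W[k,:2]-p0)@ey]*1000; q=q[(abs(q)<48).all(1)]
    if len(q)>50: print("plate",np.round(np.percentile(q,[1,99],axis=0),1).tolist(),cv2.minAreaRect(q.astype(np.float32)))
E
python3 - <<'E'
from h import *
o=telemetry.get_obs(); print(o["ee_pos"],o["force"])
img,dep=cams.camera("wrist"); save("w4.png",img); outlines(img,dep,"wrist",o,np.array([.4773,-.0773]))
img,dep=cams.camera("top"); outlines(img,dep,"top",o,np.array([.4773,-.0773])); outlines(img,dep,"top",o,np.array([.4885,-.2269]))
E
```

```text
[ 0.47749458 -0.07713079  0.35941971] [-0.38981639 -0.62849892 -1.82617638]
outline x (-41.0, 57) (46.8, 8) y (-32.9, 280) (28.7, 171)
plate [[-32.3, -22.2], [30.6, 20.8]] ((-0.5805606842041016, -0.7854137420654297), (63.881839752197266, 44.03437805175781), 0.07195613533258438)
outline x None None y None None
outline x None (50.4, 7) y (-31.1, 45) None
```

View pics/w4.png

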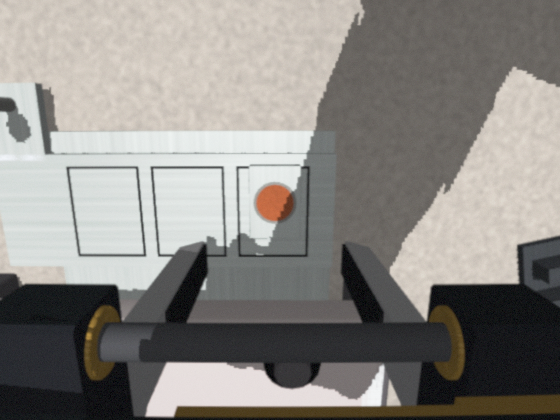

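```bash
python3 - <<'E'
from h import *
o=telemetry.get_obs(); img,dep=cams.camera("wrist")
P=world("wrist",dep,[188,188,154,224,104,106,273,273,240,308,290],[166,255,210,210,167,256,166,255,200,200,172],obs=o)
ex=np.array([.9972,.0745]);ey=np.array([-.0745,.9972])
q=P[:,:2]-np.array([.4773,-.0773]); print(np.round(np.c_[q@ex,q@ey,P[:,2]]*1000,1))
g=cv2.cvtColor(img,cv2.COLOR_RGB2GRAY); print(g[155:275:1,188].tolist()); print(dep[160:262:4,285])
E
```

```text
[[ -33.1  -74.3   22.2]
 [ -10.6  -39.7  177.9]
 [   6.2 -107.2   21.2]
 [   5.9  -44.4   22.7]
 [ -32.4 -147.8   21.8]
 [  49.4 -154.9   22.6]
 [ -33.2   -0.9   23.9]
 [  48.6   -1.1   21.4]
 [  -3.1  -30.    22.3]
 [  -3.3   29.7   23.4]
 [ -29.4   13.2   34.2]]
[224, 192, 215, 228, 228, 230, 231, 231, 231, 231, 230, 232, 231, 220, 148, 82, 130, 212, 230, 230, 229, 228, 226, 228, 228, 229, 231, 233, 232, 230, 229, 229, 228, 228, 227, 225, 227, 228, 230, 230, 229, 228, 228, 227, 227, 226, 225, 222, 225, 227, 229, 231, 229, 226, 225, 223, 225, 228, 226, 224, 226, 223, 225, 225, 225, 229, 228, 230, 231, 227, 226, 222, 224, 223, 225, 226, 226, 228, 227, 223, 222, 224, 224, 220, 223, 223, 223, 222, 217, 191, 140, 111, 113, 112, 110, 111, 112, 101, 91, 85, 87, 85, 86, 85, 83, 83, 86, 86, 80, 85, 86, 84, 77, 73, 69, 62, 45, 35, 24, 19]
[0.3135544  0.31376112 0.30660725 0.30458125 0.3044787  0.3047641
 0.30627495 0.30575755 0.30859742 0.30770388 0.30957904 0.30943614
 0.3110825  0.3114175  0.31183305 0.31181738 0.31572005 0.3152009
 0.31615278 0.3168696  0.31636766 0.33184695 0.33378097 0.3339038
 0.3341718  0.3341264 ]
```

Request:
jog_arm --rows '[{"gripper": 0.06,"slide": [0,0,0.045],"spin": 0},{"gripper": 0.06,"slide": [0,0,0.09],"spin": 0},{"gripper": 0.06,"slide": [0,0,0.12],"spin": 0},{"gripper": 0.06,"slide": [0,0,0.132],"spin": 0},{"gripper": 0.06,"slide": [0,0,0.132],"spin": 0},{"gripper": 0.03,"slide": [0,0,0.132],"spin": 0},{"gripper": 0.03,"slide": [0,0,0.132],"spin": 0},{"gripper": 0.03,"slide": [0,0,0.132],"spin": 0}]'

```text
time_s: 20.05
ee_pos: [0.4772, -0.0771, 0.224]
eef_rot: [-3.141, 0.001, -3.067]
force: [-0.1, 0.9, 0.5]
grip_width: 0.0439
grip_force: 15.0
```

Request:
jog_arm --rows '[{"gripper": 0.03,"slide": [-0.003,0,-0.002],"spin": 0},{"gripper": 0.03,"slide": [-0.006,0,-0.002],"spin": 0},{"gripper": 0.03,"slide": [-0.0085,0,-0.002],"spin": 0},{"gripper": 0.03,"slide": [-0.0085,0,0],"spin": 0},{"gripper": 0.06,"slide": [-0.0085,0,0],"spin": 0},{"gripper": 0.06,"slide": [-0.0085,0,0],"spin": 0},{"gripper": 0.06,"slide": [-0.0085,0,0],"spin": 0}]'

```text
time_s: 20.75
ee_pos: [0.4856, -0.0765, 0.2236]
eef_rot: [3.142, -0.0, -3.067]
force: [0.4, 0.6, 0.4]
grip_width: 0.0594
grip_force: 0.0
```

Request:
jog_arm --rows '[{"gripper": 0.07,"slide": [0,0,-0.02],"spin": 0},{"gripper": 0.07,"slide": [0,0,-0.06],"spin": 0},{"gripper": 0.07,"slide": [0,0,-0.1],"spin": 0},{"gripper": 0.07,"slide": [0.03,0,-0.13],"spin": 0},{"gripper": 0.07,"slide": [0.04,0,-0.13],"spin": 0},{"gripper": 0.07,"slide": [0.04,0,-0.13],"spin": 0}]'

```text
time_s: 21.35
ee_pos: [0.445, -0.0795, 0.3538]
eef_rot: [-3.141, 0.001, -3.068]
force: [0.3, -0.2, 0.5]
grip_width: 0.0701
grip_force: 0.0
```

```bash
python3 - <<'E'
from h import *
o=telemetry.get_obs(); print(o["ee_pos"])
img,dep=cams.camera("wrist"); save("w5.png",img); outlines(img,dep,"wrist",o,np.array([.4853,-.0767]))
v,u=np.nonzero(dep>0); W=world("wrist",dep,u,v,obs=o); k=(W[:,2]>.088)&(W[:,2]<.106)&(W[:,1]<-.27); print("knob",k.sum(),W[k].mean(0) if k.any() else 0)
img,dep=cams.camera("top"); v,u=np.nonzero(dep>0); W=world("top",dep,u,v); k=(W[:,2]>.092)&(W[:,2]<.106)&(abs(W[:,1]+.31)<.02)&(abs(W[:,0]-.41)<.04); print("knob",k.sum(),W[k].min(0),W[k].max(0))
E
```

```text
[ 0.44495915 -0.07948222  0.3537541 ]
outline x (-37.2, 262) (45.7, 113) y (-33.1, 183) (28.8, 157)
plate [[-30.3, -22.2], [32.4, 20.9]] ((1.2338447570800781, -0.6565418243408203), (63.99360656738281, 44.02970504760742), 0.030101297423243523)
knob 0 0
knob 47 [ 0.40424565 -0.31594309  0.09257694] [ 0.42036012 -0.29737475  0.10404487]
```

Request:
jog_arm --rows '[{"gripper": 0.06,"slide": [0.01,-0.045,0],"spin": 0},{"gripper": 0.06,"slide": [0.02,-0.09,0],"spin": 0},{"gripper": 0.06,"slide": [0.03,-0.135,0],"spin": 0},{"gripper": 0.06,"slide": [0.04,-0.18,0],"spin": 0},{"gripper": 0.06,"slide": [0.049,-0.224,0],"spin": 0},{"gripper": 0.06,"slide": [0.049,-0.224,0.04],"spin": 0},{"gripper": 0.06,"slide": [0.049,-0.224,0.085],"spin": 0},{"gripper": 0.06,"slide": [0.049,-0.224,0.085],"spin": 0}]' --squeeze 30

```text
time_s: 22.25
ee_pos: [0.4128, -0.306, 0.2625]
eef_rot: [3.134, -0.008, -3.068]
force: [-0.4, 0.7, 0.5]
grip_width: 0.06
grip_force: 0.0
```

Request:
jog_arm --rows '[{"gripper": 0.01,"slide": [0,0,0],"spin": 0},{"gripper": 0.01,"slide": [0,0,0],"spin": 0},{"gripper": 0.01,"slide": [0,0,0],"spin": 0},{"gripper": 0.01,"slide": [0,0,0],"spin": 0},{"gripper": 0.01,"slide": [0,0,0],"spin": 0},{"gripper": 0.01,"slide": [0.004,0,0],"spin": 0},{"gripper": 0.01,"slide": [0.008,0,0],"spin": 0},{"gripper": 0.01,"slide": [0.012,0,0],"spin": 0}]'

```text
time_s: 23.05
ee_pos: [0.4017, -0.3089, 0.2697]
eef_rot: [-3.135, 0.003, -3.067]
force: [4.3, -20.8, -6.3]
grip_width: 0.019
grip_force: 30.0
```

Request:
jog_arm --rows '[{"gripper": 0.01,"slide": [0.002,0,0],"spin": 0},{"gripper": 0.01,"slide": [0.004,0,0],"spin": 0}]'

```text
time_s: 23.25
ee_pos: [0.3991, -0.3089, 0.2698]
eef_rot: [-3.134, 0.009, -3.068]
force: [37.5, -16.8, -23.2]
grip_width: 0.0194
grip_force: 30.0
```

Request:
jog_arm --rows '[{"gripper": 0.01,"slide": [-0.001,-0.002,0],"spin": 0},{"gripper": 0.01,"slide": [-0.001,-0.002,0],"spin": 0},{"gripper": 0.01,"slide": [-0.001,-0.002,0],"spin": 0},{"gripper": 0.06,"slide": [-0.001,-0.002,0],"spin": 0},{"gripper": 0.06,"slide": [-0.001,-0.002,0],"spin": 0},{"gripper": 0.06,"slide": [-0.001,-0.002,0],"spin": 0},{"gripper": 0.06,"slide": [-0.001,-0.002,-0.04],"spin": 0},{"gripper": 0.07,"slide": [-0.001,-0.002,-0.085],"spin": 0}]'

```text
time_s: 24.05
ee_pos: [0.3984, -0.3094, 0.3537]
eef_rot: [3.139, -0.003, -3.067]
force: [-0.3, -0.6, -0.9]
grip_width: 0.0557
grip_force: 0.0
```

```bash
python3 - <<'E'
from h import *
o=telemetry.get_obs(); print(o["ee_pos"],o["eef_rot"],o["force"],o["time_s"])
for c in ("scene","top"):
    img,dep,out=rects(c,"holder_b"); [print(x) for x in out]
img,dep=cams.camera("top"); outlines(img,dep,"top",o,np.array([.488,-.078]))
print(rects("top","rest")[2])
E
```

```text
[ 0.39844466 -0.3094143   0.3536862 ] [ 3.13901605e+00 -2.57579880e-03 -3.06743825e+00] [-0.31660363 -0.58420615 -0.92402665] 24.05
(0.62, array([650.1, 191. ]), array([68.3, 44.1]), 1.4, np.float64(11.2), array([185., 190., 184.]))
(0.56, array([462.5, -75.7]), array([47.9, 35.1]), 82.9, np.float64(32.5), array([177., 160., 149.]))
(0.64, array([646.5, 192.7]), array([64.4, 45. ]), 3.0, np.float64(11.3), array([181., 180., 172.]))
(0.58, array([473.5, -75.4]), array([63.5, 43.9]), 5.2, np.float64(32.7), array([178., 160., 147.]))
(0.58, array([642.4, 428.9]), array([44.2, 62.8]), 84.6, np.float64(11.9), array([ 43.,  69., 130.]))
outline x None None y (-29.4, 35) (31.9, 47)
plate [[-45.9, -18.0], [17.1, 25.1]] ((-14.075700759887695, -5.562236785888672), (64.71148681640625, 63.696537017822266), 2.332918405532837)
[(0.63, array([538.4, 203.4]), array([80.5, 50.8]), 16.7, np.float64(11.8), array([70., 69., 67.]))]
```

Request:
jog_arm --rows '[{"gripper": 0.07,"slide": [-0.022,0.042,0],"spin": 0},{"gripper": 0.07,"slide": [-0.044,0.084,0],"spin": 0},{"gripper": 0.07,"slide": [-0.067,0.127,0],"spin": 0},{"gripper": 0.07,"slide": [-0.089,0.169,0],"spin": 0},{"gripper": 0.07,"slide": [-0.111,0.211,0],"spin": 0},{"gripper": 0.07,"slide": [-0.133,0.253,0],"spin": 0},{"gripper": 0.07,"slide": [-0.156,0.296,0],"spin": 0},{"gripper": 0.07,"slide": [-0.178,0.338,0],"spin": 0}]'

```text
time_s: 25.2
ee_pos: [0.5516, 0.0428, 0.3525]
eef_rot: [3.142, -0.002, -3.067]
force: [0.9, -0.9, 0.1]
grip_width: 0.0701
grip_force: 0.0
```

Request:
jog_arm --rows '[{"gripper": 0.07,"slide": [-0.022,0.042,0],"spin": 0},{"gripper": 0.07,"slide": [-0.044,0.084,0],"spin": 0.02},{"gripper": 0.07,"slide": [-0.06,0.12,0],"spin": 0.05},{"gripper": 0.07,"slide": [-0.0763,0.1448,0],"spin": 0.05},{"gripper": 0.07,"slide": [-0.0763,0.1448,0],"spin": 0.05},{"gripper": 0.07,"slide": [-0.0763,0.1448,0],"spin": 0.05}]'

```text
time_s: 25.8
ee_pos: [0.6165, 0.191, 0.352]
eef_rot: [-3.141, -0.002, -3.116]
force: [0.0, -0.8, 0.1]
grip_width: 0.0699
grip_force: 0.0
```

```bash
python3 - <<'E'
from h import *
o=telemetry.get_obs(); print(o["ee_pos"],o["eef_rot"],o["force"])
img,dep,out=rects("wrist","holder_b",obs=o); [print(x) for x in out]
v,u=np.nonzero(dep>0); W=world("wrist",dep,u,v,obs=o); k=(abs(W[:,2]-.0125)<.004)&(abs(W[:,0]-.647)<.045)&(abs(W[:,1]-.192)<.04)
print(k.sum(),np.percentile(W[k],[1,99],axis=0))
E
```

```text
[0.61645522 0.19095676 0.3520025 ] [-3.14088040e+00 -2.41018613e-03 -3.11643612e+00] [ 7.88279664e-04 -8.09091115e-01  8.89218421e-02]
(0.85, array([646.7, 190. ]), array([64.3, 44.1]), 0.9, np.float64(13.1), array([119., 123., 122.]))
(0.78, array([643.6, 426.3]), array([45.9, 64.6]), 82.9, np.float64(12.8), array([ 37.,  83., 181.]))
3231 [[0.61491606 0.16810451 0.01107565]
 [0.67784159 0.21154206 0.01482283]]
```

Request:
jog_arm --rows '[{"gripper": 0.06,"slide": [0.0015,-0.001,0.05],"spin": 0},{"gripper": 0.06,"slide": [0.0015,-0.001,0.1],"spin": 0},{"gripper": 0.06,"slide": [0.0015,-0.001,0.135],"spin": 0},{"gripper": 0.06,"slide": [0.0015,-0.001,0.145],"spin": 0},{"gripper": 0.06,"slide": [0.0015,-0.001,0.145],"spin": 0},{"gripper": 0.03,"slide": [0.0015,-0.001,0.145],"spin": 0},{"gripper": 0.03,"slide": [0.0015,-0.001,0.145],"spin": 0},{"gripper": 0.03,"slide": [0.0015,-0.001,0.145],"spin": 0}]' --squeeze 4

```text
time_s: 26.7
ee_pos: [0.6154, 0.1898, 0.2106]
eef_rot: [3.141, 0.003, -3.117]
force: [-0.8, -0.4, 5.3]
grip_width: 0.043
grip_force: 4.0
```

Request:
jog_arm --rows '[{"gripper": 0.03,"slide": [0,0,0],"spin": 0},{"gripper": 0.03,"slide": [0,0,-0.01],"spin": 0},{"gripper": 0.03,"slide": [0,0,-0.025],"spin": 0},{"gripper": 0.03,"slide": [0,0,-0.045],"spin": 0},{"gripper": 0.03,"slide": [0,0,-0.065],"spin": 0},{"gripper": 0.03,"slide": [0,0,-0.08],"spin": 0},{"gripper": 0.03,"slide": [0,0,-0.08],"spin": 0}]'

```text
time_s: 27.4
ee_pos: [0.6153, 0.1898, 0.2918]
eef_rot: [3.141, 0.004, -3.117]
force: [0.8, -0.2, -0.1]
grip_width: 0.03
grip_force: 0.0
```

```bash
python3 - <<'E'
from h import *
o=telemetry.get_obs(); print(o["ee_pos"],o["grip_width"],o["force"])
held()
E
```

```text
[0.61527583 0.18983867 0.29175536] 0.029980256348564077 [ 0.77625007 -0.18137018 -0.10464252]
150 49.4 -280.6 | 155 45.9 -280.5 | 160 42.3 -280.8 | 165 38.7 -281.1 | 170 35.1 -281.1 | 175 30.1 -290.2 | 180 26.3 -290.6 | 185 22.5 -290.6 | 190 19.8 -284.5 | 195 17.2 -278.6 | 200 13.5 -278.8 | 205 9.8 -278.5 | 210 6.1 -278.4 | 215 2.3 -278.6 | 220 -1.6 -278.8 | 225 -5.4 -278.5 | 230 -9.2 -278.5 | 235 -13.0 -278.4 | 240 -17.0 -278.6 | 245 -20.9 -278.4 | 250 -25.0 -278.7 | 255 -29.1 -278.9 | 260 -33.0 -278.6 | 265 -37.1 -278.6 | 270 -41.1 -278.4 | 275 -50.6 -290.5 | 280 -55.0 -290.6 | 285 -59.4 -290.6 |
```

```bash
python3 - <<'E'
from h import *
o=telemetry.get_obs()
img,dep,out=rects("wrist","holder_b",obs=o); [print(x) for x in out]
v,u=np.nonzero(dep>0); W=world("wrist",dep,u,v,obs=o); k=(abs(W[:,2]-.0128)<.004)&(abs(W[:,0]-.63)<.06)&(abs(W[:,1]-.192)<.04)
print(k.sum(),np.percentile(W[k],[1,99],axis=0), cv2.minAreaRect((W[k,:2]*1000).astype(np.float32)))
print([x for x in rects("wrist","rest",obs=o)[2]])
E
```

```text
(0.97, array([627.3, 188.2]), array([64.2, 43.8]), 2.8, np.float64(13.1), array([133., 138., 137.]))
(0.97, array([643.6, 405.4]), array([65.3, 15.9]), 8.1, np.float64(10.1), array([ 41.,  75., 149.]))
5660 [[0.57056021 0.16683571 0.0099469 ]
 [0.65847558 0.22214173 0.01471129]] ((613.3331298828125, 191.72396850585938), (58.90057373046875, 101.9676742553711), 77.09555053710938)
[(0.78, array([540.4, 200.8]), array([79.9, 50.1]), 16.6, np.float64(13.4), array([51., 53., 56.]))]
```

Request:
jog_arm --rows '[{"gripper": 0.06,"slide": [0.017,0,0],"spin": 0},{"gripper": 0.06,"slide": [0.017,0,0.04],"spin": 0},{"gripper": 0.06,"slide": [0.017,0,0.075],"spin": 0},{"gripper": 0.06,"slide": [0.017,0,0.083],"spin": 0},{"gripper": 0.06,"slide": [0.017,0,0.083],"spin": 0},{"gripper": 0.06,"slide": [0.017,0,0.083],"spin": 0},{"gripper": 0.06,"slide": [0.017,0,0.083],"spin": 0}]'

```text
time_s: 28.35
ee_pos: [0.5985, 0.1894, 0.2075]
eef_rot: [3.141, 0.003, -3.117]
force: [0.2, -0.4, -0.2]
grip_width: 0.0597
grip_force: 0.0
```

Request:
jog_arm --rows '[{"gripper": 0.06,"slide": [0.003,-0.0025,0.001],"spin": -0.024},{"gripper": 0.06,"slide": [0.003,-0.0025,0.002],"spin": -0.024},{"gripper": 0.06,"slide": [0.003,-0.0025,0.002],"spin": -0.024},{"gripper": 0.03,"slide": [0.003,-0.0025,0.002],"spin": -0.024},{"gripper": 0.03,"slide": [0.003,-0.0025,0.002],"spin": -0.024},{"gripper": 0.03,"slide": [0.003,-0.0025,0.002],"spin": -0.024},{"gripper": 0.03,"slide": [0.003,-0.0025,0.002],"spin": -0.024}]'

```text
time_s: 29.05
ee_pos: [0.5951, 0.1868, 0.2037]
eef_rot: [3.142, 0.0, -3.093]
force: [-0.0, 0.3, 0.6]
grip_width: 0.0442
grip_force: 4.0
```

Request:
jog_arm --rows '[{"gripper": 0.03,"slide": [0,0,0],"spin": 0},{"gripper": 0.03,"slide": [0,0,-0.002],"spin": 0},{"gripper": 0.03,"slide": [0,0,-0.01],"spin": 0},{"gripper": 0.03,"slide": [0,0,-0.025],"spin": 0},{"gripper": 0.03,"slide": [0,0,-0.045],"spin": 0},{"gripper": 0.03,"slide": [0,0,-0.065],"spin": 0},{"gripper": 0.03,"slide": [0,0,-0.08],"spin": 0},{"gripper": 0.03,"slide": [0,0,-0.08],"spin": 0}]'

```text
time_s: 29.85
ee_pos: [0.5954, 0.1869, 0.2866]
eef_rot: [3.141, 0.004, -3.093]
force: [-0.1, -0.2, -1.2]
grip_width: 0.0437
grip_force: 4.0
```

```bash
python3 - <<'E'
from h import *
o=telemetry.get_obs(); print(o["ee_pos"],o["grip_width"],o["force"])
held()
E
```

```text
[0.59538268 0.18685167 0.28662922] 0.0436656560585583 [-0.11979375 -0.22420629 -1.17237742]
150 49.8 -275.8 | 155 46.3 -275.7 | 160 42.9 -275.0 | 165 39.5 -274.6 | 170 35.9 -275.0 | 175 32.2 -275.9 | 180 28.7 -275.6 | 185 25.1 -275.6 | 190 21.4 -276.4 | 195 17.7 -276.5 | 200 13.0 -281.0 | 205 8.2 -285.4 | 210 4.4 -285.3 | 215 0.5 -285.5 | 220 -3.4 -285.5 | 225 -7.3 -285.4 | 230 -11.3 -285.2 | 235 -15.3 -285.4 | 240 -19.3 -285.4 | 245 -23.5 -285.6 | 250 -27.5 -285.5 | 255 2.9 -195.6 | 260 0.5 -194.6 | 265 -1.8 -193.6 | 270 -4.3 -192.9 | 275 -6.8 -192.4 | 280 -52.6 -285.5 | 285 -56.9 -285.3 |
```

Request:
jog_arm --rows '[{"gripper": 0.03,"slide": [0,0,0],"spin": 0},{"gripper": 0.03,"slide": [0,0,-0.02],"spin": 0},{"gripper": 0.03,"slide": [0,0,-0.05],"spin": 0},{"gripper": 0.03,"slide": [0.01,-0.02,-0.08],"spin": 0},{"gripper": 0.03,"slide": [0.026,-0.05,-0.08],"spin": 0},{"gripper": 0.03,"slide": [0.047,-0.09,-0.08],"spin": 0},{"gripper": 0.03,"slide": [0.068,-0.13,-0.08],"spin": 0},{"gripper": 0.03,"slide": [0.089,-0.17,-0.08],"spin": 0}]' --squeeze 7

```text
time_s: 30.7
ee_pos: [0.5133, 0.0114, 0.3626]
eef_rot: [3.141, -0.002, -3.093]
force: [1.5, -0.4, -1.5]
grip_width: 0.0439
grip_force: 7.0
```

Request:
jog_arm --rows '[{"gripper": 0.03,"slide": [0.021,-0.04,0],"spin": 0},{"gripper": 0.03,"slide": [0.042,-0.08,0],"spin": 0},{"gripper": 0.03,"slide": [0.063,-0.12,0],"spin": -0.01},{"gripper": 0.03,"slide": [0.084,-0.16,0],"spin": -0.026},{"gripper": 0.03,"slide": [0.105,-0.2,0],"spin": -0.026},{"gripper": 0.03,"slide": [0.12,-0.23,0],"spin": -0.026},{"gripper": 0.03,"slide": [0.126,-0.241,0],"spin": -0.026},{"gripper": 0.03,"slide": [0.126,-0.241,0],"spin": -0.026}]'

```text
time_s: 31.5
ee_pos: [0.3998, -0.2349, 0.363]
eef_rot: [3.141, -0.001, -3.07]
force: [-0.1, 0.4, -1.1]
grip_width: 0.044
grip_force: 7.0
```

```bash
python3 - <<'E'
from h import *
o=telemetry.get_obs(); print(o["ee_pos"],o["eef_rot"],o["grip_width"],o["force"])
held()
E
```

```text
[ 0.39978954 -0.23493674  0.36298998] [ 3.14075559e+00 -9.45313223e-04 -3.06954752e+00] 0.04402888099496965 [-0.09916987  0.44588135 -1.09903022]
150 44.7 -361.7 | 155 40.1 -361.4 | 160 35.4 -361.7 | 165 30.8 -361.8 | 170 26.0 -361.9 | 175 21.3 -361.9 | 180 16.5 -362.0 | 185 11.8 -361.9 | 190 6.9 -362.0 | 195 2.1 -361.6 | 200 -2.9 -362.1 | 205 -7.7 -361.6 | 210 -12.6 -361.4 | 215 -17.6 -361.7 | 220 -22.7 -361.8 | 225 -27.8 -362.0 | 230 -29.8 -351.7 | 235 -34.8 -351.7 | 240 -36.2 -340.9 | 245 -41.1 -340.9 | 250 -46.1 -341.1 | 255 3.8 -195.7 | 260 1.5 -194.8 | 265 -1.0 -193.9 | 270 -3.3 -192.9 | 275 -5.6 -192.0 |
```

Request:
jog_arm --rows '[{"gripper": 0.03,"slide": [0,0,0.045],"spin": 0},{"gripper": 0.03,"slide": [0,0,0.08],"spin": 0},{"gripper": 0.03,"slide": [0,0,0.0945],"spin": 0},{"gripper": 0.03,"slide": [0,0,0.0945],"spin": 0},{"gripper": 0.03,"slide": [0,0,0.0945],"spin": 0},{"gripper": 0.03,"slide": [-0.005,0,0.0945],"spin": 0},{"gripper": 0.03,"slide": [-0.01,0,0.094],"spin": 0},{"gripper": 0.03,"slide": [-0.015,0,0.093],"spin": 0}]' --squeeze 4

```text
time_s: 32.35
ee_pos: [0.4158, -0.2329, 0.2713]
eef_rot: [-3.141, 0.001, -3.067]
force: [-0.6, -0.6, -0.3]
grip_width: 0.0439
grip_force: 4.0
```

Request:
jog_arm --rows '[{"gripper": 0.03,"slide": [-0.005,0,-0.001],"spin": 0},{"gripper": 0.03,"slide": [-0.01,0,-0.002],"spin": 0},{"gripper": 0.03,"slide": [-0.015,0,-0.003],"spin": 0},{"gripper": 0.03,"slide": [-0.02,0,-0.003],"spin": 0},{"gripper": 0.03,"slide": [-0.025,0,-0.003],"spin": 0},{"gripper": 0.03,"slide": [-0.03,0,-0.003],"spin": 0}]'

```text
time_s: 32.95
ee_pos: [0.4455, -0.2308, 0.2736]
eef_rot: [3.142, -0.0, -3.067]
force: [-1.3, 0.0, -0.8]
grip_width: 0.044
grip_force: 4.0
```

```bash
python3 - <<'E'
from h import *
o=telemetry.get_obs(); print(o["ee_pos"],o["eef_rot"],o["grip_width"],o["force"])
held()
E
```

```text
[ 0.44547941 -0.2307598   0.2735622 ] [ 3.14151523e+00 -1.68743442e-04 -3.06722093e+00] 0.04398810527033796 [-1.28479364  0.00230998 -0.83586381]
155 47.8 -272.4 | 160 44.4 -272.3 | 165 40.9 -272.3 | 170 37.5 -272.1 | 175 34.0 -272.3 | 180 30.4 -272.3 | 185 26.9 -272.3 | 190 23.3 -272.5 | 195 19.7 -272.6 | 200 21.2 -248.6 | 205 19.4 -242.3 | 210 17.8 -235.6 | 215 16.1 -229.8 | 220 14.5 -224.2 | 225 13.1 -218.8 | 230 11.5 -214.2 | 235 10.1 -209.5 | 240 8.4 -205.9 | 245 7.1 -201.5 | 250 5.9 -197.2 | 255 4.6 -193.4 | 260 1.7 -193.6 | 265 -1.4 -194.5 | 270 -4.6 -195.6 | 275 -32.0 -251.5 | 280 -35.6 -251.2 | 285 -39.5 -251.5 | 290 -43.1 -251.3 | 295 -46.9 -251.2 | 300 -50.8 -251.3 | 305 -54.6 -251.2 | 310 -58.5 -251.3 |
```

Request:
jog_arm --rows '[{"gripper": 0.03,"slide": [-0.008,0,0],"spin": 0},{"gripper": 0.03,"slide": [-0.016,0,0],"spin": 0},{"gripper": 0.03,"slide": [-0.024,0,0],"spin": 0},{"gripper": 0.03,"slide": [-0.031,0,0.001],"spin": 0},{"gripper": 0.03,"slide": [-0.038,0,0.004],"spin": 0},{"gripper": 0.03,"slide": [-0.044,0,0.007],"spin": 0},{"gripper": 0.03,"slide": [-0.044,0,0.007],"spin": 0}]'

```text
time_s: 33.7
ee_pos: [0.4896, -0.2274, 0.2662]
eef_rot: [3.142, 0.0, -3.067]
force: [1.0, -0.5, 1.4]
grip_width: 0.0439
grip_force: 4.0
```

```bash
python3 - <<'E'
from h import *
o=telemetry.get_obs(); print(o["ee_pos"],o["eef_rot"],o["grip_width"],o["force"])
held()
E
```

```text
[ 0.48956404 -0.22743577  0.26621143] [ 3.14156982e+00  9.58951806e-05 -3.06689856e+00] 0.04387947296390145 [ 0.9516381  -0.50838849  1.42312952]
160 48.3 -233.9 | 165 45.6 -231.6 | 170 43.1 -229.0 | 175 40.5 -226.6 | 180 38.1 -223.6 | 185 35.6 -221.5 | 190 33.1 -219.4 | 195 30.8 -217.0 | 200 28.4 -214.8 | 205 26.1 -212.6 | 210 23.8 -210.6 | 215 21.6 -208.5 | 220 19.3 -206.6 | 225 17.1 -204.5 | 230 14.9 -202.8 | 235 12.6 -201.2 | 240 10.5 -199.3 | 245 8.5 -197.3 | 250 6.5 -195.3 | 255 4.5 -193.5 | 260 1.8 -193.4 | 265 -3.1 -198.7 | 270 -25.2 -244.0 | 275 -28.8 -244.1 | 280 -32.4 -244.1 | 285 -36.0 -244.0 | 290 -39.5 -243.7 | 295 -43.3 -243.9 | 300 -46.9 -243.8 | 305 -50.7 -243.9 | 310 -59.9 -253.6 |
```

Request:
jog_arm --rows '[{"gripper": 0.03,"slide": [-0.006,0,0.005],"spin": 0},{"gripper": 0.03,"slide": [-0.011,0,0.012],"spin": 0},{"gripper": 0.03,"slide": [-0.015,0,0.019],"spin": 0},{"gripper": 0.03,"slide": [-0.018,0,0.026],"spin": 0},{"gripper": 0.03,"slide": [-0.02,0,0.032],"spin": 0},{"gripper": 0.03,"slide": [-0.021,0,0.038],"spin": 0},{"gripper": 0.03,"slide": [-0.021,0,0.039],"spin": 0},{"gripper": 0.03,"slide": [-0.021,0,0.039],"spin": 0}]'

```text
time_s: 34.55
ee_pos: [0.5098, -0.226, 0.2275]
eef_rot: [3.141, -0.0, -3.067]
force: [-0.1, 0.5, -0.8]
grip_width: 0.0441
grip_force: 4.0
```

```bash
python3 - <<'E'
from h import *
o=telemetry.get_obs(); print(o["ee_pos"],o["eef_rot"],o["grip_width"],o["force"])
held()
img,dep=cams.camera("wrist"); P=np.array([.4885,-.2269]); outlines(img,dep,"wrist",o,P); save("w6.png",img)
E
```

```text
[ 0.50980816 -0.22596468  0.22745421] [ 3.14133505e+00 -4.13354061e-04 -3.06730609e+00] 0.04412666927455478 [-0.10294796  0.45763704 -0.83910716]
170 47.9 -192.8 | 175 45.5 -192.5 | 180 43.1 -192.7 | 185 40.7 -192.7 | 190 38.2 -192.6 | 195 35.8 -192.4 | 200 33.3 -192.7 | 205 30.8 -192.5 | 210 28.3 -192.4 | 215 25.7 -192.7 | 220 23.3 -192.4 | 225 20.7 -192.5 | 230 18.1 -192.6 | 235 15.4 -192.8 | 240 12.7 -193.1 | 245 10.1 -192.9 | 250 7.5 -192.9 | 255 4.8 -192.9 | 260 2.1 -192.8 | 265 -5.7 -205.4 | 270 -8.6 -205.2 | 275 -11.5 -205.1 | 280 -14.6 -205.3 | 285 -17.6 -205.4 | 290 -20.3 -204.6 | 295 -23.6 -205.1 | 300 -26.7 -205.3 | 305 -29.8 -205.3 | 310 -38.8 -215.9 | 315 -42.3 -216.2 | 320 -45.7 -216.3 | 
outline x (-41.5, 44) (40.8, 339) y (-32.9, 492) (29.1, 419)
plate [[-42.0, -23.0], [20.7, 21.0]] ((-7.309627532958984, -0.6366043090820312), (66.89999389648438, 70.64278411865234), 89.59442138671875)
```

View pics/w6.png

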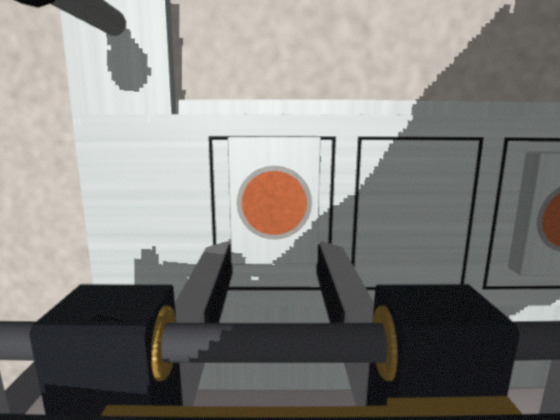

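Request:
jog_arm --rows '[{"gripper": 0.06,"slide": [0,0,-0.001],"spin": 0},{"gripper": 0.06,"slide": [0,0,-0.001],"spin": 0},{"gripper": 0.06,"slide": [0.02,0,0.001],"spin": 0},{"gripper": 0.06,"slide": [0.033,0,0.003],"spin": 0},{"gripper": 0.06,"slide": [0.033,0,0.003],"spin": 0},{"gripper": 0.03,"slide": [0.033,0,0.003],"spin": 0},{"gripper": 0.03,"slide": [0.033,0,0.003],"spin": 0},{"gripper": 0.03,"slide": [0.033,0,0.003],"spin": 0}]' --squeeze 15

```text
time_s: 35.45
ee_pos: [0.4775, -0.2284, 0.2248]
eef_rot: [-3.141, 0.001, -3.067]
force: [1.0, -0.3, 0.9]
grip_width: 0.0438
grip_force: 15.0
```

Request:
jog_arm --rows '[{"gripper": 0.03,"slide": [-0.003,0,-0.001],"spin": 0},{"gripper": 0.03,"slide": [-0.007,0,-0.001],"spin": 0},{"gripper": 0.03,"slide": [-0.0105,0,-0.001],"spin": 0},{"gripper": 0.03,"slide": [-0.0105,0,0],"spin": 0},{"gripper": 0.06,"slide": [-0.0105,0,0],"spin": 0},{"gripper": 0.06,"slide": [-0.0105,0,0],"spin": 0},{"gripper": 0.06,"slide": [-0.0105,0,0],"spin": 0}]'

```text
time_s: 36.15
ee_pos: [0.4874, -0.2276, 0.2246]
eef_rot: [3.142, -0.0, -3.067]
force: [0.0, -0.9, 0.3]
grip_width: 0.0597
grip_force: 0.0
```

Request:
jog_arm --rows '[{"gripper": 0.06,"slide": [0,0,-0.02],"spin": 0},{"gripper": 0.06,"slide": [0,0,-0.06],"spin": 0},{"gripper": 0.06,"slide": [0,0,-0.1],"spin": 0},{"gripper": 0.06,"slide": [0.03,0.03,-0.13],"spin": 0},{"gripper": 0.06,"slide": [0.04,0.06,-0.13],"spin": 0},{"gripper": 0.06,"slide": [0.04,0.06,-0.13],"spin": 0},{"gripper": 0.06,"slide": [0.04,0.06,-0.13],"spin": 0}]'

```text
time_s: 36.85
ee_pos: [0.4431, -0.1707, 0.355]
eef_rot: [-3.141, 0.001, -3.067]
force: [0.2, 0.0, -1.2]
grip_width: 0.0602
grip_force: 0.0
```

```bash
python3 - <<'E'
from h import *
o=telemetry.get_obs(); print(o["ee_pos"],o["force"])
img,dep=cams.camera("wrist"); save("w7.png",img)
for P in([.4885,-.2269],[.4773,-.0773]): outlines(img,dep,"wrist",o,np.array(P))
img,dep=cams.camera("top"); v,u=np.nonzero(dep>0); W=world("top",dep,u,v); k=(W[:,2]>.092)&(W[:,2]<.106)&(abs(W[:,1]+.31)<.02)&(abs(W[:,0]-.41)<.04); print("knob",k.sum(),W[k].min(0),W[k].max(0))
img,dep,out=rects("top","holder_b"); [print(x) for x in out]
E
```

```text
[ 0.44310238 -0.17066737  0.35498924] [ 0.21642985  0.04071497 -1.19548409]
outline x (-41.3, 170) (40.7, 51) y (-33.1, 197) (28.9, 198)
plate [[-31.9, -22.0], [30.7, 20.8]] ((-0.14512252807617188, -0.7320098876953125), (44.75660705566406, 64.31523132324219), 89.80667114257812)
outline x (-41.3, 167) (40.9, 17) y (-33.3, 75) (28.8, 189)
plate [[-35.1, -22.4], [27.7, 21.2]] ((-3.0753326416015625, -0.45658111572265625), (64.9149169921875, 44.805686950683594), 0.41483452916145325)
knob 46 [ 0.39133704 -0.31802755  0.09209395] [ 0.40975426 -0.29908836  0.10444433]
(0.87, array([473.3, -75.3]), array([63.8, 43.7]), 4.2, np.float64(32.4), array([87., 79., 72.]))
(0.82, array([643.3, 428.7]), array([45.9, 61.7]), 84.2, np.float64(11.6), array([ 39.,  66., 130.]))
(0.6, array([ 505.4, -225.5]), array([44.7, 30.2]), 88.0, np.float64(32.4), array([126., 120., 112.]))
```

View pics/w7.png

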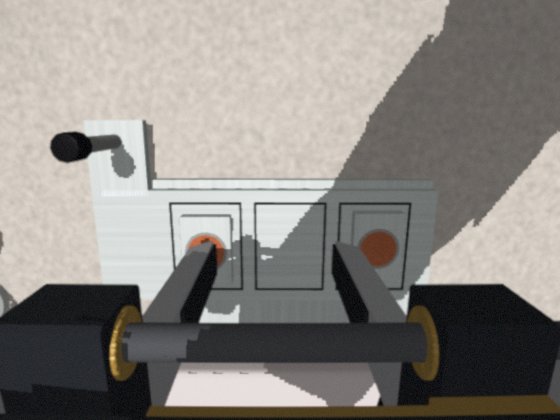

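Request:
jog_arm --rows '[{"gripper": 0.06,"slide": [0.018,-0.045,0],"spin": 0},{"gripper": 0.06,"slide": [0.035,-0.09,0],"spin": 0},{"gripper": 0.06,"slide": [0.053,-0.134,0],"spin": 0},{"gripper": 0.06,"slide": [0.053,-0.134,0],"spin": 0},{"gripper": 0.06,"slide": [0.053,-0.134,0.04],"spin": 0},{"gripper": 0.06,"slide": [0.053,-0.134,0.075],"spin": 0},{"gripper": 0.06,"slide": [0.053,-0.134,0.085],"spin": 0},{"gripper": 0.06,"slide": [0.053,-0.134,0.085],"spin": 0}]' --squeeze 20

```text
time_s: 37.85
ee_pos: [0.4004, -0.3083, 0.2687]
eef_rot: [3.14, -0.002, -3.067]
force: [0.5, 0.4, 0.8]
grip_width: 0.0597
grip_force: 0.0
```

Request:
jog_arm --rows '[{"gripper": 0.01,"slide": [0,0,0],"spin": 0},{"gripper": 0.01,"slide": [0,0,0],"spin": 0},{"gripper": 0.01,"slide": [0,0,0],"spin": 0},{"gripper": 0.01,"slide": [0,0,0],"spin": 0},{"gripper": 0.01,"slide": [0,0,0],"spin": 0},{"gripper": 0.01,"slide": [0,0,0],"spin": 0}]'

```text
time_s: 38.45
ee_pos: [0.4003, -0.3094, 0.2701]
eef_rot: [-3.137, 0.001, -3.067]
force: [1.5, -15.5, -2.9]
grip_width: 0.0199
grip_force: 20.0
```

Request:
jog_arm --rows '[{"gripper": 0.01,"slide": [-0.003,0,0],"spin": 0},{"gripper": 0.01,"slide": [-0.008,0,0],"spin": 0},{"gripper": 0.01,"slide": [-0.014,0,0],"spin": 0},{"gripper": 0.01,"slide": [-0.021,0,0],"spin": 0},{"gripper": 0.01,"slide": [-0.028,0,0],"spin": 0},{"gripper": 0.01,"slide": [-0.035,0,0],"spin": 0},{"gripper": 0.01,"slide": [-0.042,0,0],"spin": 0},{"gripper": 0.01,"slide": [-0.05,0,0],"spin": 0}]'

```text
time_s: 39.25
ee_pos: [0.4501, -0.3059, 0.2701]
eef_rot: [-3.138, 0.001, -3.068]
force: [-1.3, -15.2, -2.6]
grip_width: 0.0195
grip_force: 20.0
```

Request:
jog_arm --rows '[{"gripper": 0.01,"slide": [-0.008,-0.002,0],"spin": 0},{"gripper": 0.01,"slide": [-0.016,-0.002,0],"spin": 0},{"gripper": 0.01,"slide": [-0.024,-0.002,0],"spin": 0},{"gripper": 0.01,"slide": [-0.032,-0.002,0],"spin": 0},{"gripper": 0.01,"slide": [-0.04,-0.002,0],"spin": 0},{"gripper": 0.01,"slide": [-0.048,-0.002,0],"spin": 0},{"gripper": 0.01,"slide": [-0.055,-0.002,0],"spin": 0},{"gripper": 0.01,"slide": [-0.061,-0.002,0],"spin": 0}]'

```text
time_s: 40.05
ee_pos: [0.5115, -0.3021, 0.2701]
eef_rot: [-3.141, 0.0, -3.067]
force: [-2.5, -1.2, 5.5]
grip_width: 0.0191
grip_force: 20.0
```

Request:
jog_arm --rows '[{"gripper": 0.01,"slide": [-0.005,0,0],"spin": 0},{"gripper": 0.01,"slide": [-0.009,0,0],"spin": 0},{"gripper": 0.01,"slide": [-0.012,0,0],"spin": 0},{"gripper": 0.01,"slide": [-0.015,0,0],"spin": 0}]'

```text
time_s: 40.45
ee_pos: [0.5263, -0.301, 0.2701]
eef_rot: [-3.141, 0.0, -3.067]
force: [-2.6, -0.7, 5.9]
grip_width: 0.0192
grip_force: 20.0
```

Request:
jog_arm --rows '[{"gripper": 0.01,"slide": [-0.002,0,0],"spin": 0},{"gripper": 0.01,"slide": [-0.004,0,0],"spin": 0},{"gripper": 0.01,"slide": [-0.004,0,0],"spin": 0}]'

```text
time_s: 40.75
ee_pos: [0.5302, -0.3007, 0.2701]
eef_rot: [-3.141, -0.0, -3.067]
force: [-3.8, -0.2, 6.5]
grip_width: 0.0192
grip_force: 20.0
```

Request:
jog_arm --rows '[{"gripper": 0.01,"slide": [-0.002,0,0],"spin": 0},{"gripper": 0.01,"slide": [-0.003,0,0],"spin": 0},{"gripper": 0.01,"slide": [-0.003,0,0],"spin": 0}]'

```text
time_s: 41.05
ee_pos: [0.5318, -0.301, 0.27]
eef_rot: [3.14, -0.006, -3.068]
force: [-22.6, 0.5, 15.9]
grip_width: 0.0194
grip_force: 20.0
```

Request:
jog_arm --rows '[{"gripper": 0.01,"slide": [0.002,0,0],"spin": 0},{"gripper": 0.05,"slide": [0.002,0,0],"spin": 0},{"gripper": 0.06,"slide": [0.002,0,0],"spin": 0},{"gripper": 0.06,"slide": [0.002,0,0],"spin": 0},{"gripper": 0.06,"slide": [0.002,0,-0.04],"spin": 0},{"gripper": 0.06,"slide": [0.002,0,-0.09],"spin": 0},{"gripper": 0.06,"slide": [0.002,0,-0.1],"spin": 0}]'

```text
time_s: 41.75
ee_pos: [0.5314, -0.3006, 0.3754]
eef_rot: [-3.137, 0.006, -3.067]
force: [0.4, 0.0, 0.2]
grip_width: 0.0595
grip_force: 0.0
```

Request:
jog_arm --rows '[{"gripper": 0,"slide": [-0.013,0.045,0],"spin": 0},{"gripper": 0,"slide": [-0.026,0.09,0],"spin": 0},{"gripper": 0,"slide": [-0.039,0.135,0],"spin": 0},{"gripper": 0,"slide": [-0.052,0.18,0],"spin": 0},{"gripper": 0,"slide": [-0.06,0.215,0],"spin": 0},{"gripper": 0,"slide": [-0.045,0.242,0],"spin": 0},{"gripper": 0,"slide": [-0.045,0.242,0],"spin": 0}]'

```text
time_s: 42.45
ee_pos: [0.5571, -0.0531, 0.3692]
eef_rot: [3.141, -0.001, -3.064]
force: [0.0, -0.4, 1.1]
grip_width: 0.0073
grip_force: 0.0
```

```bash
python3 - <<'E'
from h import *
o=telemetry.get_obs(); print(o["ee_pos"],o["eef_rot"],o["force"],o["grip_width"])
for c in("wrist","top"):
    img,dep=cams.camera(c); v,u=np.nonzero(dep>0); W=world(c,dep,u,v,obs=o); save("b_%s.png"%c,img)
    k=(abs(W[:,0]-.587)<.03)&(abs(W[:,1]+.054)<.03)&(W[:,2]<.13)&(W[:,2]>.08)
    for a,b in((.096,.101),(.101,.106),(.106,.112),(.112,.118)):
        m=k&(W[:,2]>a)&(W[:,2]<b)
        if m.sum()>3: print(c,a,m.sum(),W[m].mean(0).round(4),W[m].min(0).round(4),W[m].max(0).round(4))
    if c=="top":
        k=(W[:,2]>.092)&(W[:,2]<.106)&(abs(W[:,1]+.301)<.02)&(abs(W[:,0]-.53)<.04); print("knob",W[k].min(0),W[k].max(0))
        print(finder.find_in("start_top","top")[:1])
E
```

```text
[ 0.55714665 -0.05308169  0.36923098] [ 3.14099163e+00 -8.79921585e-04 -3.06398351e+00] [ 0.00258583 -0.38717913  1.06898773] 0.007259304641986446
wrist 0.096 106 [ 0.5677 -0.0607  0.0986] [ 0.5639 -0.0786  0.0961] [ 0.5875 -0.0412  0.101 ]
wrist 0.101 509 [ 0.5756 -0.0576  0.103 ] [ 0.5638 -0.078   0.101 ] [ 0.6071 -0.0422  0.106 ]
wrist 0.106 72 [ 0.5765 -0.0518  0.1102] [ 0.5719 -0.057   0.1061] [ 0.5979 -0.0468  0.112 ]
wrist 0.112 411 [ 0.5851 -0.0518  0.1132] [ 0.5722 -0.0568  0.112 ] [ 0.5986 -0.0462  0.1151]
knob [ 0.51968679 -0.30695319  0.09284251] [ 0.53601066 -0.28815101  0.10259972]
[{'point': [0.5529, -0.2921, 0.0206], 'confidence': 0.27}]
```

View pics/b_wrist.png

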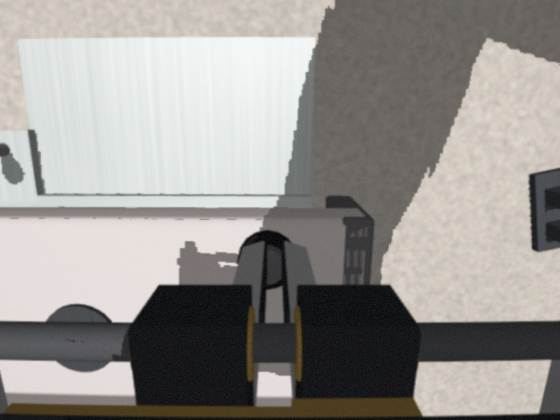

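Request:
jog_arm --rows '[{"gripper": 0,"slide": [-0.028,-0.003,0],"spin": 0},{"gripper": 0,"slide": [-0.028,-0.003,0.02],"spin": 0},{"gripper": 0,"slide": [-0.028,-0.003,0.045],"spin": 0},{"gripper": 0,"slide": [-0.028,-0.003,0.052],"spin": 0},{"gripper": 0,"slide": [-0.028,-0.003,0.057],"spin": 0},{"gripper": 0,"slide": [-0.028,-0.003,0.061],"spin": 0},{"gripper": 0,"slide": [-0.028,-0.003,0.064],"spin": 0},{"gripper": 0,"slide": [-0.028,-0.003,0.064],"spin": 0}]'

```text
time_s: 43.4
ee_pos: [0.5862, -0.0572, 0.3064]
eef_rot: [-3.141, 0.001, -3.067]
force: [-0.7, -3.7, 4.3]
grip_width: 0.0004
grip_force: 2.1
```

Request:
jog_arm --rows '[{"gripper": 0,"slide": [0,0,0.002],"spin": 0},{"gripper": 0,"slide": [0,0,0.002],"spin": 0}]'

```text
time_s: 43.6
ee_pos: [0.5862, -0.0571, 0.3053]
eef_rot: [-3.141, 0.002, -3.067]
force: [-4.0, -2.9, 12.4]
grip_width: 0.0004
grip_force: 6.1
```

Request:
jog_arm --rows '[{"gripper": 0,"slide": [0,0,-0.01],"spin": 0},{"gripper": 0,"slide": [0,0,-0.05],"spin": 0},{"gripper": 0,"slide": [0,0,-0.1],"spin": 0},{"gripper": 0,"slide": [0.03,0.03,-0.1],"spin": 0},{"gripper": 0,"slide": [0.06,0.06,-0.1],"spin": 0},{"gripper": 0,"slide": [0.08,0.1,-0.1],"spin": 0},{"gripper": 0,"slide": [0.08,0.1,-0.1],"spin": 0},{"gripper": 0,"slide": [0.08,0.1,-0.1],"spin": 0}]'

```text
time_s: 44.4
ee_pos: [0.4986, 0.0376, 0.4043]
eef_rot: [3.141, 0.001, -3.066]
force: [-0.2, 0.2, 0.2]
grip_width: 0.0007
grip_force: 0.0
```

```bash
python3 - <<'E'
from h import *
o=telemetry.get_obs(); print(o["ee_pos"],o["time_s"],o["force"])
for c in ("top","top","wrist"):
    img,dep=cams.camera(c); v,u=np.nonzero(dep>0); W=world(c,dep,u,v,obs=o)
    k=(W[:,2]>.092)&(W[:,2]<.106)&(abs(W[:,1]+.299)<.02)&(abs(W[:,0]-.53)<.03)
    if k.any(): print("knob",k.sum(),W[k].mean(0),W[k].min(0),W[k].max(0))
    k=(abs(W[:,0]-.585)<.012)&(abs(W[:,1]+.054)<.012)&(W[:,2]<.13)
    if k.any(): print("button z",np.median(W[k,2]))
    save("e_%s.png"%c,img)
print(rects("scene","holder_a")[2])
E
```

```text
[0.49861788 0.03759918 0.40434606] 44.4 [-0.23176025  0.17421977  0.15858814]
knob 46 [ 0.52779144 -0.29810744  0.09793545] [ 0.51941077 -0.30731768  0.09201399] [ 0.53586911 -0.28791991  0.10468124]
button z 0.11110947018781042
knob 46 [ 0.52755667 -0.29821135  0.09707847] [ 0.51978026 -0.30754255  0.09214427] [ 0.53587627 -0.28877003  0.10230434]
button z 0.11090139030059434
button z 0.1136505706655476
[(0.55, array([648. , 427.4]), array([43.5, 67.8]), 84.0, np.float64(11.1), array([ 54.,  83., 149.]))]
```

View pics/e_top.png

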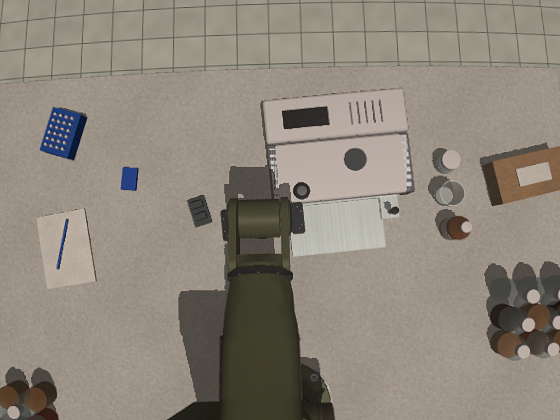

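```bash
python3 -c "
from station import workorder
print(workorder.hand_in())"
```

```text
the job is handed in; nothing more can be done
None
```

The job is handed in, but no verdict came back. Both holders present were turned face up and laid in the left and right outlines, within about 3 mm of centre when measured before the push. The tray was then pushed home to its stop and start was pressed and released. The bottle, beaker and jar were not touched.

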